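# Stack battery packs in a transit cradle, shut its gate and pin it

### The arm

A 6-joint arm with a two-finger parallel gripper is mounted at the origin on the work surface. World frame = base frame: x ahead of the robot, y to its left, z up, the work surface at z = 0. Lengths are in m, angles in rad, forces in N, time in s.
With the tool pointing down it reaches from about 0.325 to 0.925 m from the base axis. Payload 3.1 kg.
Tool frame: the origin (TCP) lies midway between the tips of the shut fingers; the grasp point (between the pads) lies 19 mm behind it; z points along the fingers, y is the direction in which the jaws open and shut (so a half turn about z gives the same grasp; the last joint's range is limited). The gripper opens to 85 mm and grips with 20 to 120 N. Pads are 22 mm wide; open, the fingers measure 114 mm over their backs; the gripper's body (76 mm by 85 mm) begins 54 mm behind the grasp point. The pads swing forward as they close: fully open they stand 13 mm farther back than shut.
Start: joints at [1.015, 0.217, 1.613, -0, 1.311, -0.112], TCP at [0.268, 0.564, 0.231] pointing down, gripper open.
Joint ranges: [-2.75, 2.75], [-0.78, 2.1], [0.31, 2.55], [-1.13, 4.27], [0.13, 2.63], [-2.58, 2.58]. Speed limits (rad/s): [2.79, 2.79, 3.14, 3.14, 3.14, 3.14].

### API

Orientations are given as a unit quaternion [x, y, z, w].
In Python, from rig import * gives the robot as it stands.
- The arm moves only by the tool send_rows, never from a script. Its argument "rows" is one flat list of numbers, 7 for each row, row after row: the shift along the tool's x, y, z in m, then the turn, a rotation vector about the tool's x, y, z in degrees, then the gripper command: -1 is shut, 1 is fully open, values between are in proportion. A call has 1 to 5 rows; each row is the pose to reach, as a shift and turn from the pose commanded when the call began, along the tool's axes at that moment; what a row does not reach only later rows make up. A row lasts 1/8 s, in which the tool goes at most 62.5 mm and 10.7 degrees, less where a joint would pass 70% of its speed; a pose out of reach is approached as far as the arm can. A call with a gripper value outside its range is refused whole. The fingers move at their own pace and stop on an object; "force" is the grip in N (left out, the last holds). Time passes only in rows, so rows that repeat a pose let the fingers close. It gives the time, the measured TCP pose, the force and the opening at its end, in the units of the state.
- state(): the state, without advancing time (a new reading comes with each control period).
- grab_frame(name): name is "side" or "top" or "wrist"; returns a dict with "color" (400x640x3 uint8, blue, green, red), "depth" (400x640 float32, m along the optical axis (not along the pixel's ray), 0 where there is no reading), "fx", "fy", "cx", "cy" (pixels), "position" and "orientation" of the camera in the world; the wrist camera has in their place "T_tool_cam" (4x4, takes a point from camera to tool coordinates, whose origin is the TCP and whose axes are the flange's). Camera axes: x right, y up, looking along -z (the intrinsics and any distortion apply to the point x, -y, -z); pixel columns grow to the right and rows downward; lengths in m; the calibration is good to about 2 mm. A picture is of the moment at which its call begins: read the wrist's pose just before it.
- hand_in(): hands the job in, once; it reports no verdict.
The state is a dict: "t": time; "joint_positions": joint angles; "dq": joint speeds; "joint_efforts": joint torques, N m; "ee_pos": TCP position; "eef_rot": TCP orientation; "ft_force": force on the tool from outside, world axes, zero at the start; "moment": the same for the moment, N m; "grip_width": finger opening in m.
Only numpy, scipy, OpenCV 4.12 (cv2) and the standard library are available. Lean on these libraries where they do the work, as an engineer would, in place of code of your own. Each camera call takes 0.05 s, during which the arm holds its last target.

### The job

Load every battery pack on the bench into the transit cradle, lying flat with the label up, one squarely on top of the other in a single column. Once they are all in, swing the yellow gate fully shut and lock it: push the lock pin from the parking block down through fork and gate lug until its collar sits flat on the fork. Leave the tape, the meter and the screwdriver alone.

Things in the scene. Friction and masses are not known exactly. Their poses are not given: they have to be found in the camera images.
- pack1: Closed slim black battery pack, yellow and orange label and brass inserts on top; 130 x 66 x 26 mm (x, y, z), 0.3 to 0.5 kg. Origin: centre of its underside; x along the 130 mm length, z up through the label. Lies label up on the bench. All alike; either end may go either way. Three to five are present; an absent one reads None.
- pack2: Closed slim black battery pack, yellow and orange label and brass inserts on top; 130 x 66 x 26 mm (x, y, z), 0.3 to 0.5 kg. Origin: centre of its underside; x along the 130 mm length, z up through the label. Lies label up on the bench. All alike; either end may go either way. Three to five are present; an absent one reads None.
- pack3: Closed slim black battery pack, yellow and orange label and brass inserts on top; 130 x 66 x 26 mm (x, y, z), 0.3 to 0.5 kg. Origin: centre of its underside; x along the 130 mm length, z up through the label. Lies label up on the bench. All alike; either end may go either way. Three to five are present; an absent one reads None.
- pack4: Closed slim black battery pack, yellow and orange label and brass inserts on top; 130 x 66 x 26 mm (x, y, z), 0.3 to 0.5 kg. Origin: centre of its underside; x along the 130 mm length, z up through the label. Lies label up on the bench. All alike; either end may go either way. Three to five are present; an absent one reads None.
- pack5: Closed slim black battery pack, yellow and orange label and brass inserts on top; 130 x 66 x 26 mm (x, y, z), 0.3 to 0.5 kg. Origin: centre of its underside; x along the 130 mm length, z up through the label. Lies label up on the bench. All alike; either end may go either way. Three to five are present; an absent one reads None.
- cradle: Fixed transit cradle, grey base 236 x 140 mm. Origin on the bench under the middle of the packs' place, x along the packs' length, y to the open front (gate side), z up. Four blue uprights at the corners of the packs' place: rear (-y) ones 140 mm high, front ones 112 mm. Steel pin fork outside the -x end at the front, gate hinge outside the +x end at the front.
- cradle_floor (a point): Middle of the packs' place on the cradle floor, 12 mm above the bench, axes as the cradle's. A pack put down centrally has its origin here, each further one 26 mm higher. Uprights stop a pack at x = +-71 mm (6 mm play each end) and at y = -39 mm (6 mm play); the shut gate's foam is at y = +38. The long sides are open between x = -55 and 55 mm: room for fingers.
- gate (a joint): Yellow gate on a vertical hinge, 132 mm high. 0 rad = shut (on its stop, across the front, lug hole in line with the fork holes); grows as it swings out to the cradle's +y, 1.57 = square to the front, stop at 2.2. Starts at 1.2 to 1.7. Turns counterclockwise seen from above to shut. Stays where left; about 1 N at the grip moves it. Its steel end lug goes between the fork's two ears.
- gate_grip (a point): Centre of the top end, 172 mm above the bench, of the gate's grip: an upright round black rod, 14 mm diameter, free from 128 mm up, 30 mm outside the gate and 138 mm from the hinge axis. It can be taken from above at any yaw.
- gate_hinge (a point): Point on the gate's vertical hinge axis, 120 mm above the bench (cradle frame x 79, y 46 mm).
- fork_seat (a point): Centre of the hole's mouth on the top face of the fork's upper ear, 120 mm above the bench (cradle frame x -102, y 46 mm): the pin's collar rests here when home. Vertical 12 mm holes go through upper ear (8 mm thick), gate lug (6 mm) and lower ear (8 mm), 30 mm from top to bottom; ears 34 x 34 mm. Axes as the cradle's.
- pin: Headed steel lock pin, 90 g. Origin on its axis at the underside of the collar, z up to the head. Above: collar 24 mm diameter, 5 mm thick, then a red round grip 16 mm diameter up to 38 mm. Below: shank 10 mm diameter, 48 mm long, last 12 mm tapered to a 4.4 mm nose. Starts upright in the parking block, collar resting on it.
- pin_block: Fixed aluminium parking block 60 x 60 x 52 mm with a vertical 13 mm hole 50 mm deep in the middle of its top, which holds the lock pin at the start. Origin: centre of its underside.
- tape: Bystander: roll of orange tape lying flat, 68 mm diameter, 24 mm high; origin: centre of its underside. Leave it alone.
- meter: Bystander: yellow hand multimeter lying flat, 70 x 130 x 28 mm; origin: centre of its underside. Leave it alone.
- screwdriver: Bystander: screwdriver with a red handle lying on the bench at the far side; origin on its underside near the middle. Leave it alone.
Mind the look-alikes: they are no part of the job. What is shaped like the pack3 but blue is not meant. What is shaped like the pack5 but blue or turquoise is not meant.

How it is judged:
By the outcome, as a careful person would: the job done as asked, in the order asked, and still so for the second after the job is handed in, with the robot touching nothing.
Of pack1, pack2, pack3, pack4, pack5 only 3 to 5 are there at a start; the rules pass over those that are not, and their reading is None.
At some moment in a run one of pack1, pack2, pack3, pack4, pack5 may be knocked a few centimetres aside while the robot is not near it.
It also fails if it takes over 210 s, if anything falls off the work surface, if the arm or the gripper's body presses on something with over 40 N, if the wrist force passes 120 N, or if a joint passes its speed limit or range.

## Working session

There is one attempt and no reset: what is moved stays moved. The work goes in short steps, Python scripts to look and compute and a tool call to move; the robot and the scene stay as the last step left them, time stands still between calls to the robot, and variables do not carry over. Pictures are saved under pics/ and viewed, and the job is handed in when it is done.

Besides the shell and the picture viewer there is one more tool, called after "Emit:" by a JSON object that holds its "method" and its "body", one argument or row to a line. send_rows: Moves the arm, as the interface text tells. Its arguments: {"type":"object","properties":{"rows":{"type":"array","items":{"type":"number"}},"force":{"type":"number"}},"required":["rows"]}

```bash
ls; mkdir -p pics
python3 - <<'E'
from rig import *
import cv2
s=state();print(s)
for n in("side","top","wrist"):
    f=grab_frame(n);cv2.imwrite(f"pics/{n}0.png",f["color"])
    print(n,{k:v for k,v in f.items() if k not in("color","depth")},(f["depth"]>0).mean())
E
```

```text
pics
{'t': 0.0, 'joint_positions': array([ 1.01479369e+00,  2.17773320e-01,  1.61493796e+00,  3.58453988e-05,
        1.31132171e+00, -1.12231940e-01]), 'dq': array([-6.85567730e-04,  1.65598913e-03, -2.04605651e-03, -6.96793494e-04,
       -3.10179176e-04, -6.30770076e-05]), 'joint_efforts': array([-1.16339111e-04, -3.96838367e+01, -3.03856909e+01, -1.58324328e-04,
        9.41110746e-03,  1.53852771e-06]), 'ee_pos': array([0.2678927 , 0.5637623 , 0.22995441]), 'eef_rot': array([ 2.20073483e-01,  9.75482534e-01, -1.14701464e-03, -4.16495982e-04]), 'ft_force': array([-0.12660358,  1.04142385,  0.22011555]), 'moment': array([-0.00503821, -0.06210461,  0.01490206]), 'grip_width': 0.0853793374350967}
side {'fx': 417.79342799611953, 'fy': 417.79342799611953, 'cx': 310.00243508155273, 'cy': 198.64756868241813, 'position': array([ 0.41941236, -0.63655244,  0.8244802 ]), 'orientation': array([ 0.39875821, -0.03223878, -0.06081118,  0.91446955])} 0.99598046875
top {'fx': 480.2877326791084, 'fy': 480.2877326791084, 'cx': 316.95368263850446, 'cy': 203.68139219626104, 'position': array([0.46587241, 0.08625041, 1.27645062]), 'orientation': array([ 0.01090653, -0.01386612, -0.70130285,  0.71264514])} 0.9960234375
wrist {'fx': 353.6772959770032, 'fy': 353.6772959770032, 'cx': 318.19670719484844, 'cy': 209.87981461649827, 'T_tool_cam': array([[-6.89354002e-05,  9.56457762e-01,  2.91870768e-01,
         7.41415439e-02],
       [ 9.99999993e-01,  9.52311763e-05, -7.58870034e-05,
        -3.53162189e-04],
       [-1.00377910e-04,  2.91870761e-01, -9.56457761e-01,
        -1.43523792e-01],
       [ 0.00000000e+00,  0.00000000e+00,  0.00000000e+00,
         1.00000000e+00]])} 0.99599609375
```

View pics/top0.png

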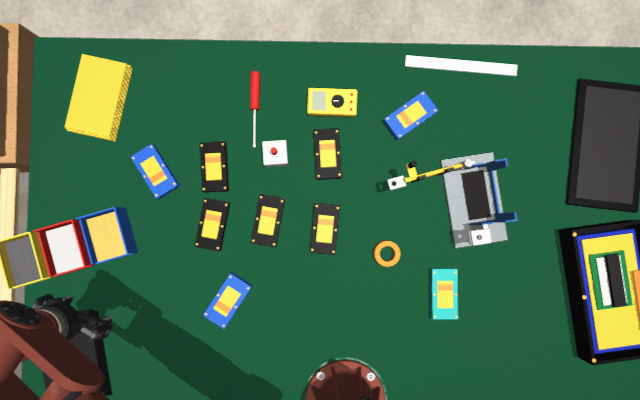

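View pics/side0.png

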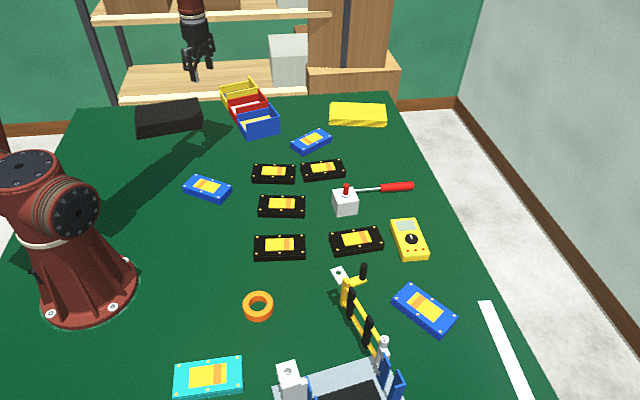

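```bash
cat > h.py <<'E'
from rig import *
import numpy as np, cv2
from scipy.spatial.transform import Rotation as R
def cam(name):
    s=state(); f=grab_frame(name)
    if name=="wrist":
        T=np.eye(4);T[:3,:3]=R.from_quat(s["eef_rot"]).as_matrix();T[:3,3]=s["ee_pos"];T=T@f["T_tool_cam"]
    else:
        T=np.eye(4);T[:3,:3]=R.from_quat(f["orientation"]).as_matrix();T[:3,3]=f["position"]
    f["T"]=T; return f
def cloud(f):
    d=f["depth"];h,w=d.shape;u,v=np.meshgrid(np.arange(w),np.arange(h))
    P=np.stack([(u-f["cx"])/f["fx"]*d,-(v-f["cy"])/f["fy"]*d,-d],-1)
    return P@f["T"][:3,:3].T+f["T"][:3,3]
def ray(f,u,v,z):
    d=f["T"][:3,:3]@np.array([(u-f["cx"])/f["fx"],-(v-f["cy"])/f["fy"],-1]);o=f["T"][:3,3]
    return o+d*(z-o[2])/d[2]
def proj(f,p):
    q=f["T"][:3,:3].T@(np.asarray(p)-f["T"][:3,3]);return np.array([f["cx"]+f["fx"]*q[0]/-q[2],f["cy"]-f["fy"]*q[1]/-q[2]])
def packs(f,ztop=.026,tol=.012,amin=4e-3):
    P=cloud(f);c=f["color"].astype(int);hsv=cv2.cvtColor(f["color"],cv2.COLOR_BGR2HSV)
    m=(abs(P[...,2]-ztop)<tol)&(f["depth"]>0)
    blk=(c.max(-1)<75);yel=(hsv[...,0]<35)&(hsv[...,1]>90)&(hsv[...,2]>100)
    m=((blk|yel)&m).astype(np.uint8);m=cv2.morphologyEx(m,cv2.MORPH_OPEN,np.ones((3,3)))
    out=[]
    for k in cv2.findContours(m,cv2.RETR_EXTERNAL,cv2.CHAIN_APPROX_NONE)[0]:
        if len(k)<20: continue
        xy=np.array([ray(f,u,v,ztop)[:2] for u,v in k[:,0]],np.float32)
        (cx,cy),(w,h),a=cv2.minAreaRect(xy)
        if w<h:w,h,a=h,w,a+90
        if w*h<amin or w>.2:continue
        mm=np.zeros(m.shape,np.uint8);cv2.drawContours(mm,[k],-1,1,-1)
        out.append((round(cx,4),round(cy,4),round(w,3),round(h,3),round((a+90)%180-90,1),round(float(np.median(P[...,2][mm>0])),4),k[:,0].mean(0).round()))
    return out
E
python3 - <<'E'
from h import *
f=cam("top")
for p in packs(f):print(p)
print(f["T"])
P=cloud(f)
for (u,v) in [(274,151),(396,183),(412,170),(480,200),(500,163),(511,216),(470,162),(480,237),(100,100),(300,300),(600,100)]:print(u,v,P[v,u].round(3))
cv2.imwrite("pics/t1.png",cv2.resize(f["color"][130:260,360:540],None,fx=4.4,fy=4.4,interpolation=cv2.INTER_CUBIC))
g=cam("side");cv2.imwrite("pics/s1.png",cv2.resize(g["color"][250:400,230:450],None,fx=3.6,fy=3.6,interpolation=cv2.INTER_CUBIC))
E
```

```text
(0.3832, -0.1013, 0.065, 0.065, -89.3, 0.0223, array([387., 253.]))
(0.4164, 0.6289, 0.113, 0.075, 17.0, 0.0205, array([106., 236.]))
(0.4462, 0.0618, 0.13, 0.066, -4.6, 0.0266, array([323., 227.]))
(0.4529, 0.3548, 0.13, 0.066, -10.0, 0.0263, array([212., 225.]))
(0.4649, 0.21, 0.13, 0.066, -9.4, 0.0265, array([268., 220.]))
(0.6034, 0.3536, 0.131, 0.066, 4.2, 0.0264, array([213., 167.]))
(0.6424, 0.0578, 0.131, 0.066, 4.4, 0.0265, array([328., 152.]))
(0.7788, 0.0474, 0.129, 0.071, -89.0, 0.0284, array([331., 101.]))
[[ 0.01596409  0.99925767 -0.03506081  0.46587241]
 [-0.99986259  0.01611072  0.00390372  0.08625041]
 [ 0.00446568  0.03499367  0.99937756  1.27645062]
 [ 0.          0.          0.          1.        ]]
274 151 [0.637 0.19  0.09 ]
396 183 [ 0.56 -0.11  0.11]
412 170 [ 0.59  -0.144  0.131]
480 200 [ 0.527 -0.348  0.015]
500 163 [ 0.614 -0.364  0.109]
511 216 [ 0.484 -0.387  0.119]
470 162 [ 0.612 -0.283  0.132]
480 237 [ 0.432 -0.313  0.117]
100 100 [0.774 0.656 0.021]
300 300 [ 0.255  0.122 -0.   ]
600 100 [ 0.797 -0.664  0.018]
```

View pics/t1.png

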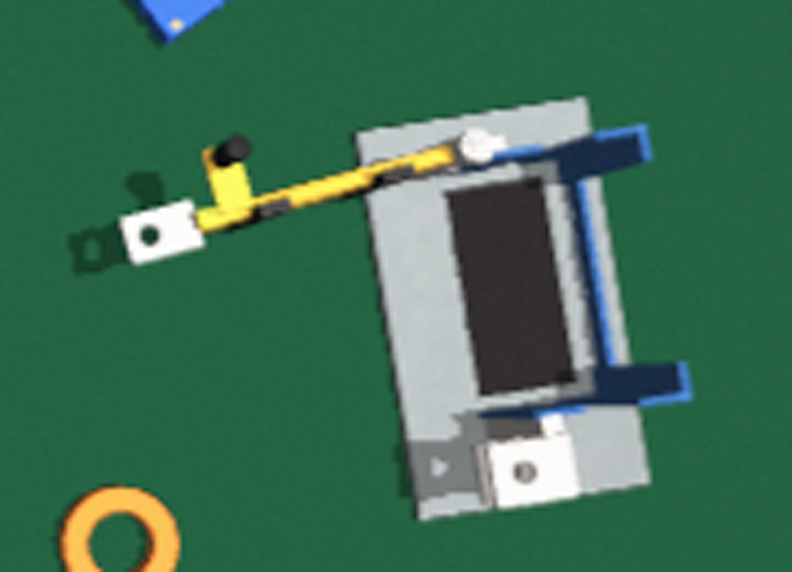

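View pics/s1.png

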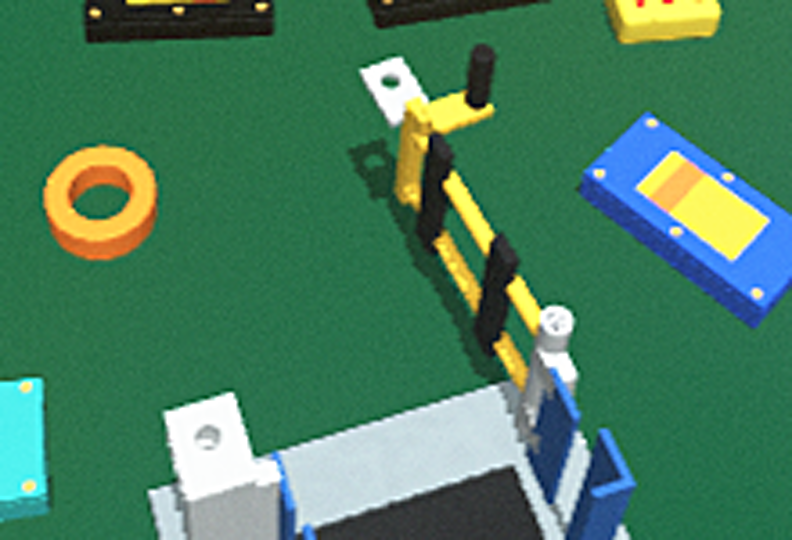

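Run:
```python
from h import *
f=cam("top");P=cloud(f)
fk=ray(f,479.1,237.3,.12);hg=ray(f,468.6,163.2,.145);print("fork",fk.round(4),"hinge",hg.round(4),P[163,468].round(3),np.linalg.norm((hg-fk)[:2]))
# base outline
b=P[...,2];roi=np.zeros(b.shape,bool);roi[120:270,430:530]=1
c=f["color"].astype(int)
gray=(c.max(-1)-c.min(-1)<45)&(c.min(-1)>90)
m=(roi&(b>.006)&(b<.5)&((b>.02)|gray|(c.max(-1)<70)))
for lo,hi in((.004,.03),(.1,.128),(.13,.15)):
    mm=(roi&(b>lo)&(b<hi)).astype(np.uint8)
    for k in cv2.findContours(mm,cv2.RETR_EXTERNAL,cv2.CHAIN_APPROX_NONE)[0]:
        if len(k)<12:continue
        xy=np.array([ray(f,u,v,(.012 if lo<.01 else (lo+hi)/2))[:2] for u,v in k[:,0]],np.float32)
        print(lo,cv2.minAreaRect(xy),k[:,0].mean(0))
# black floor mat
mm=(roi&(c.max(-1)<75)&(abs(b-.013)<.006)).astype(np.uint8)
for k in cv2.findContours(mm,cv2.RETR_EXTERNAL,cv2.CHAIN_APPROX_NONE)[0]:
    if len(k)<20:continue
    print("mat",cv2.minAreaRect(np.array([ray(f,u,v,.012)[:2] for u,v in k[:,0]],np.float32)))
# pin
hsv=cv2.cvtColor(f["color"],cv2.COLOR_BGR2HSV)
red=((hsv[...,0]<8)|(hsv[...,0]>172))&(hsv[...,1]>130)&(b>.06)&(b<.11)
red[:, :250]=0; red[:,300:]=0
v,u=np.nonzero(red);print("pin",len(u),u.mean(),v.mean(),ray(f,u.mean(),v.mean(),.088))
# grip
blk=(c.max(-1)<80)&(b>.14)&(b<.19);blk[:, :395]=0;blk[:,430:]=0
v,u=np.nonzero(blk);print("grip",len(u),u.mean(),v.mean(),ray(f,u.mean(),v.mean(),.172))
# block
w=(c.min(-1)>150)&(abs(b-.052)<.012);w[:,:255]=0;w[:,300:]=0
k=max(cv2.findContours(w.astype(np.uint8),cv2.RETR_EXTERNAL,cv2.CHAIN_APPROX_NONE)[0],key=len)
print("block",cv2.minAreaRect(np.array([ray(f,u,v,.052)[:2] for u,v in k[:,0]],np.float32)))
```

```text
fork [ 0.4318 -0.3098  0.12  ] hinge [ 0.6072 -0.2756  0.145 ] [ 0.609 -0.279  0.131] 0.17876734136363046
0.004 ((0.3453347384929657, -0.25223222374916077), (0.0026145176962018013, 0.06832815706729889), 0.8890537619590759) [442.75471698 268.49056604]
0.004 ((0.4452846050262451, -0.3934512436389923), (0.051449622958898544, 0.04618890583515167), 12.143556594848633) [496.84848485 231.24242424]
0.004 ((0.5118650794029236, -0.33233708143234253), (0.20434685051441193, 0.14957919716835022), 10.404751777648926) [471.83216783 203.70629371]
0.004 ((0.6341869831085205, -0.3136824667453766), (0.029016416519880295, 0.14482653141021729), 7.300378799438477) [466.10144928 158.62318841]
0.1 ((0.44206565618515015, -0.31530457735061646), (0.053172074258327484, 0.05624488741159439), 0.9024819731712341) [481.08888889 232.9       ]
0.1 ((0.48547783493995667, -0.38294535875320435), (0.016964571550488472, 0.017098138108849525), 0.9157878160476685) [508.8  216.12]
0.1 ((0.6104488372802734, -0.3633517324924469), (0.014649760909378529, 0.012154311873018742), 0.9456433057785034) [500.7 164. ]
0.1 ((0.6159343123
[... 495 characters left out ...]
2560205459595) [449.63157895 168.68421053]
0.13 ((0.6109400987625122, -0.27506521344184875), (0.013747839257121086, 0.011032280512154102), 53.778907775878906) [467.58823529 162.17647059]
0.13 ((0.6100048422813416, -0.352151483297348), (0.01958101987838745, 0.030780989676713943), 10.408674240112305) [501.28947368 161.07894737]
mat ((0.5405459403991699, -0.3368566036224365), (0.12537996470928192, 0.05711806192994118), 10.155416488647461)
pin 30 273.46666666666664 150.7 [0.63752544 0.19174529 0.088     ]
grip 42 412.2142857142857 163.76190476190476 [ 0.60041576 -0.13659378  0.172     ]
block ((0.639277458190918, 0.19324630498886108), (0.06156272441148758, 0.0600585974752903), 4.937270641326904)
```

```bash
cat >> h.py <<'E'
def go(x,y,z,jaw):
    s=state();A=R.from_quat(s["eef_rot"]);j=np.radians(jaw)
    ty=np.array([np.cos(j),np.sin(j),0]);tz=np.array([0,0,-1.]);B=R.from_matrix(np.stack([np.cross(ty,tz),ty,tz],1))
    d=A.inv().apply(np.array([x,y,z])-s["ee_pos"]);r=(A.inv()*B).as_rotvec(degrees=True)
    print("t",round(s["t"],2),"pos",s["ee_pos"].round(4),"shift mm",(d*1e3).round(1),"turn",r.round(1),"F",s["ft_force"].round(1),"w",round(s["grip_width"],4))
E
python3 - <<'E'
from h import *
go(.4529,.3548,.18,80)
E
```

```text
t 0.3 pos [0.2682 0.5642 0.2308] shift mm [-256.8 -109.8   50.9] turn [ -0.   -0.  -15.4] F [ 0.4 -0.1  0.1] w 0.0855
```

Emit:
{"method": "send_rows", "body": {
  "rows": [-0.257,-0.11,0.051,0,0,-15.4,1,-0.257,-0.11,0.051,0,0,-15.4,1,-0.257,-0.11,0.051,0,0,-15.4,1,-0.257,-0.11,0.051,0,0,-15.4,1,-0.257,-0.11,0.051,0,0,-15.4,1]
}}

```text
t: 0.92
ee_pos: [0.4546, 0.3523, 0.1797]
eef_rot: [0.089, 0.996, -0.0, -0.0]
ft_force: [0.1, 0.8, -0.3]
grip_width: 0.0854
```

Run:
```python
from h import *
go(.4529,.3548,.18,80)
f=cam("top")
for p in packs(f):print(p)
f=cam("wrist")
for p in packs(f):print("w",p)
cv2.imwrite("pics/w1.png",f["color"])
```

```text
t 0.93 pos [0.4546 0.3523 0.1797] shift mm [ 2.1  2.2 -0.3] turn [-0.  -0.  -0.2] F [ 0.1  0.8 -0.3] w 0.0854
(0.3832, -0.1013, 0.065, 0.065, -89.1, 0.0224, array([387., 253.]))
(0.4163, 0.6292, 0.113, 0.074, 17.0, 0.0207, array([102., 235.]))
(0.4462, 0.0618, 0.13, 0.066, -4.6, 0.0265, array([324., 228.]))
(0.4873, 0.3497, 0.067, 0.061, 80.1, 0.0264, array([214., 211.]))
(0.4649, 0.2101, 0.13, 0.066, -9.3, 0.0266, array([268., 220.]))
(0.6035, 0.3536, 0.13, 0.066, 4.1, 0.0266, array([212., 167.]))
(0.6424, 0.0578, 0.131, 0.066, 4.4, 0.0264, array([328., 153.]))
(0.7788, 0.0474, 0.129, 0.071, -89.0, 0.0285, array([331., 101.]))
w (0.601, 0.3536, 0.136, 0.066, 4.2, 0.0269, array([350., 325.]))
w (0.4558, 0.0882, 0.145, 0.06, -25.1, 0.0267, array([ 23., 237.]))
w (0.4645, 0.2116, 0.131, 0.07, -9.4, 0.0269, array([165., 217.]))
w (0.453, 0.3549, 0.13, 0.066, -9.6, 0.0269, array([325., 180.]))
```

View pics/w1.png

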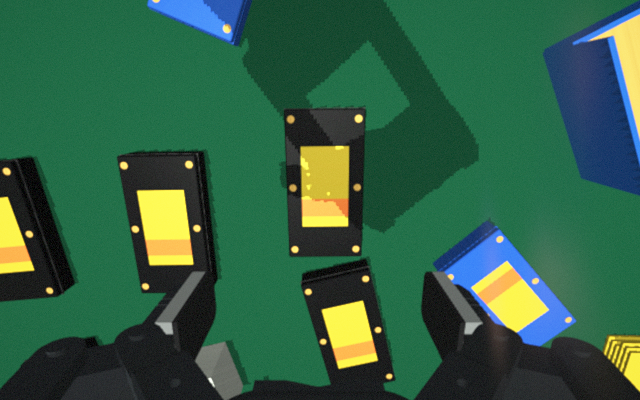

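Emit:
{"method": "send_rows", "body": {
  "rows": [0.002,0.002,0.05,0,0,0,1,0.002,0.002,0.1,0,0,0,1,0.002,0.002,0.14,0,0,0,1,0.002,0.002,0.17,0,0,0,1,0.002,0.002,0.17,0,0,0,1]
}}

```text
t: 1.65
ee_pos: [0.4485, 0.3564, 0.0076]
eef_rot: [0.087, 0.996, -0.002, -0.003]
ft_force: [-0.3, -0.1, 0.1]
grip_width: 0.0853
```

Run:
```python
from h import *
go(.453,.3548,.000,80.2)
f=cam("wrist");cv2.imwrite("pics/w2.png",f["color"])
```

```text
t 1.65 pos [0.4485 0.3564 0.0076] shift mm [-4.8 -0.7  7.6] turn [-0.2 -0.3 -0.2] F [-0.3 -0.1  0.1] w 0.0853
```

View pics/w2.png

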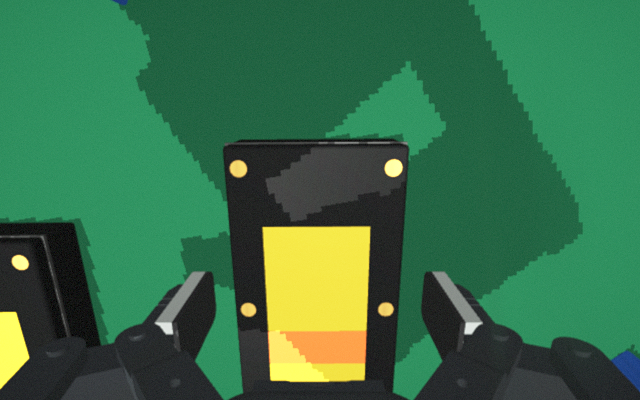

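Emit:
{"method": "send_rows", "body": {
  "rows": [-0.004,-0.001,0.008,0,0,0,1,-0.004,-0.001,0.008,0,0,0,1,-0.004,-0.001,0.008,0,0,0,-1,-0.004,-0.001,0.008,0,0,0,-1,-0.004,-0.001,0.008,0,0,0,-1],
  "force": 50
}}

```text
t: 2.33
ee_pos: [0.4563, 0.3558, 0.0036]
eef_rot: [0.087, 0.996, 0.0, 0.001]
ft_force: [-0.6, -0.8, 5.7]
grip_width: 0.0644
```

Run:
```python
from h import *
go(.453,.3548,.000,80.2)
f=cam("wrist");cv2.imwrite("pics/w3.png",f["color"])
```

```text
t 2.33 pos [0.4563 0.3558 0.0036] shift mm [ 3.  -1.6  3.6] turn [ 0.1  0.1 -0.2] F [-0.6 -0.8  5.7] w 0.0644
```

View pics/w3.png

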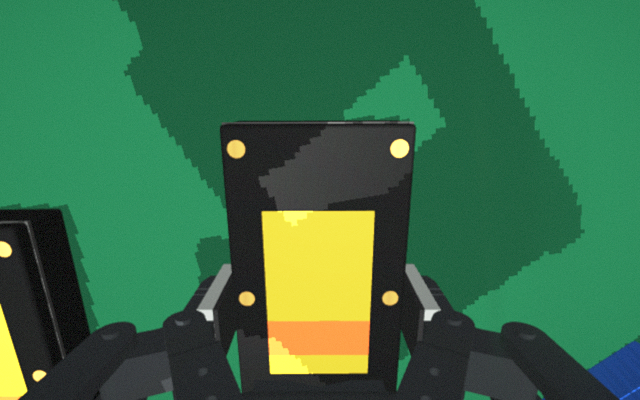

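Emit:
{"method": "send_rows", "body": {
  "rows": [0,0,-0.02,0,0,0,-1,0,0,-0.06,0,0,0,-1,0,0,-0.12,0,0,0,-1,0,0,-0.18,0,0,0,-1,0,0,-0.22,0,0,0,-1]
}}

```text
t: 3.0
ee_pos: [0.4557, 0.3558, 0.226]
eef_rot: [0.087, 0.996, 0.001, 0.001]
ft_force: [0.9, 0.2, -4.2]
grip_width: 0.0648
```

```bash
cat >> h.py <<'E'
def held(zoff=0.0,show=None):
    "rect of held pack in tool frame: centre, yaw"
    f=cam("wrist");s=state();P=cloud(f);A=R.from_quat(s["eef_rot"]);
    Q=A.inv().apply((P-s["ee_pos"]).reshape(-1,3)).reshape(P.shape)
    hsv=cv2.cvtColor(f["color"],cv2.COLOR_BGR2HSV)
    m=(abs(Q[...,2]+.026)<.03)&(hsv[...,0]>15)&(hsv[...,0]<35)&(hsv[...,1]>120)&(hsv[...,2]>120)&(abs(Q[...,1])<.045)&(Q[...,0]>-.03)
    k=max(cv2.findContours(m.astype(np.uint8),cv2.RETR_EXTERNAL,cv2.CHAIN_APPROX_NONE)[0],key=cv2.contourArea)
    blk=(f["color"].max(-1)<90)&(abs(Q[...,1])<.045)&(abs(Q[...,2]+.026)<.02)&(Q[...,0]>.01)
    print("label z",np.median(Q[...,2][m]).round(4),"end x",np.percentile(Q[...,0][blk],[99,99.8]).round(4),"label rect",cv2.minAreaRect(Q[k[:,0,1],k[:,0,0],:2].astype(np.float32)))
    cv2.imwrite(show or "pics/held.png",f["color"]);return f,Q
E
python3 - <<'E'
from h import *
held()
go(.5404,-.3366,.22,100.4)
E
```

```text
label z -0.0177 end x [0.0696 0.07  ] label rect ((0.016861654818058014, -0.0025589391589164734), (0.04598286747932434, 0.040629323571920395), 0.002146868733689189)
t 3.05 pos [0.4582 0.3574 0.232 ] shift mm [-201.6 -669.2    8.3] turn [  0.4   0.6 -20.4] F [1.7 0.4 1.3] w 0.0647
```

View pics/held.png

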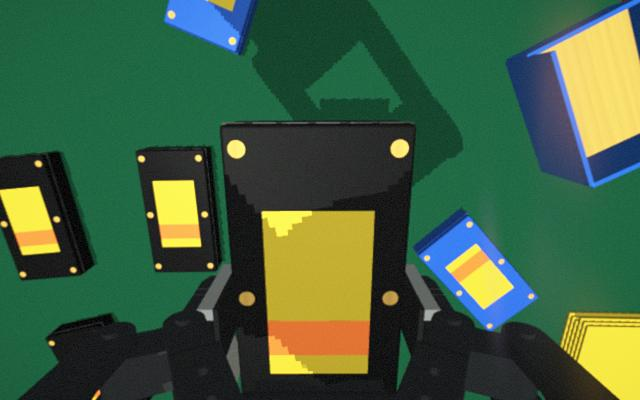

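Emit:
{"method": "send_rows", "body": {
  "rows": [-0.02,-0.06,0.0,0,0,-4,-1,-0.035,-0.12,0.0,0,0,-8,-1,-0.053,-0.18,0,0,0,-12,-1,-0.07,-0.24,0,0,0,-16,-1,-0.09,-0.3,0,0,0,-20.4,-1]
}}

```text
t: 3.68
ee_pos: [0.4902, 0.0435, 0.221]
eef_rot: [-0.092, 0.996, 0.0, -0.001]
ft_force: [1.3, 0.3, -3.4]
grip_width: 0.0644
```

Run:
```python
from h import *
go(.5404,-.3366,.225,100.4)
```

```text
t 3.67 pos [0.4902 0.0435 0.221 ] shift mm [  20.1 -382.9   -4.2] turn [ 0.  -0.1  0.1] F [ 1.3  0.3 -3.4] w 0.0644
```

Emit:
{"method": "send_rows", "body": {
  "rows": [0.003,-0.06,-0.004,0,0,0,-1,0.006,-0.12,-0.004,0,0,0,-1,0.009,-0.18,-0.004,0,0,0,-1,0.013,-0.24,-0.004,0,0,0,-1,0.015,-0.3,-0.004,0,0,0,-1]
}}

```text
t: 4.3
ee_pos: [0.5298, -0.2538, 0.2248]
eef_rot: [-0.09, 0.996, 0.001, -0.001]
ft_force: [1.4, 1.0, -3.6]
grip_width: 0.0649
```

Run:
```python
from h import *
go(.5404,-.3366,.225,100.4)
```

```text
t 4.3 pos [ 0.5298 -0.2538  0.2248] shift mm [  4.4 -83.3  -0.4] turn [ 0.1 -0.1 -0.1] F [ 1.4  1.  -3.6] w 0.0649
```

Emit:
{"method": "send_rows", "body": {
  "rows": [0.003,-0.05,0,0,0,0,-1,0.004,-0.08,0,0,0,0,-1,0.004,-0.083,0,0,0,0,-1,0.004,-0.083,0,0,0,0,-1]
}}

```text
t: 4.8
ee_pos: [0.5411, -0.334, 0.2248]
eef_rot: [-0.09, 0.996, 0.001, -0.001]
ft_force: [0.8, -1.0, -3.4]
grip_width: 0.0647
```

Run:
```python
from h import *
go(.5404,-.3366,.15,100.4)
f,Q=held()
print(f["T"][:3,3])
f=cam("top");cv2.imwrite("pics/t2.png",cv2.resize(f["color"][130:260,360:540],None,fx=4.4,fy=4.4,interpolation=cv2.INTER_CUBIC))
f=cam("side");cv2.imwrite("pics/s2.png",f["color"])
```

```text
t 4.8 pos [ 0.5411 -0.334   0.2248] shift mm [ 1.  -2.6 74.8] turn [ 0.2 -0.1 -0. ] F [ 0.8 -1.  -3.4] w 0.0647
label z -0.0232 end x [0.0679 0.0683] label rect ((0.014939523302018642, -0.0010311119258403778), (0.04624907672405243, 0.040600769221782684), 0.03139573708176613)
[ 0.46824609 -0.34815409  0.36848294]
```

View pics/held.png

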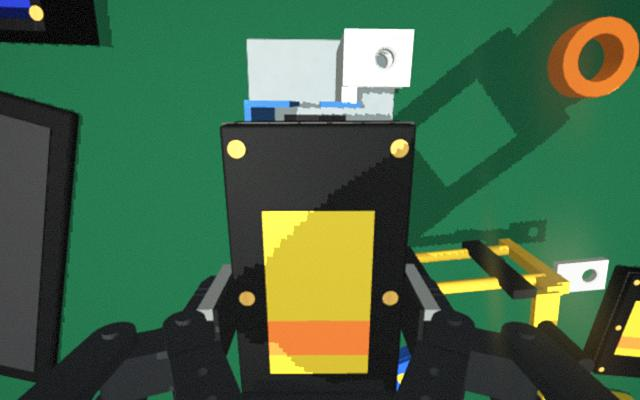

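View pics/t2.png

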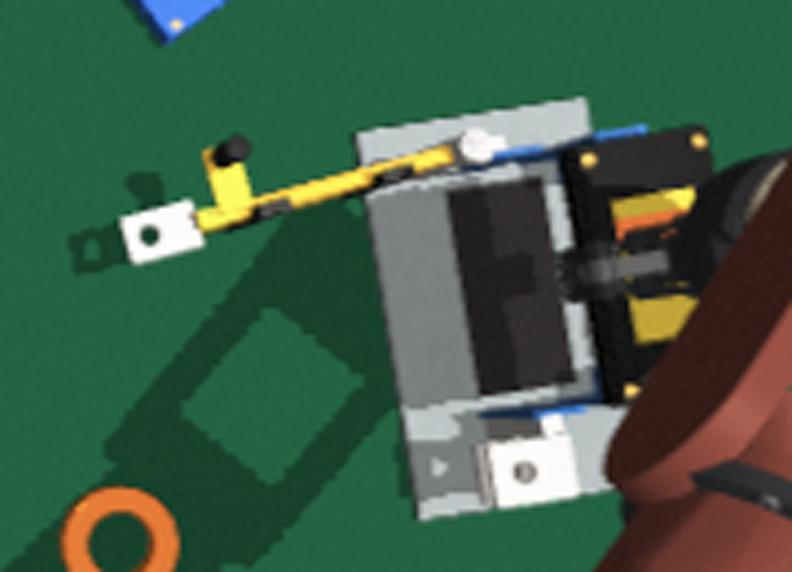

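Run:
```python
from h import *
f=cam("wrist");P=cloud(f);c=f["color"].astype(int)
print("forkhole",ray(f,384.5,58,.12),P[40,360],P[75,400])
m=(c.min(-1)>190);m[95:]=0;m[:, :335]=0;m[:,420:]=0;m&=abs(P[...,2]-.12)<.006
k=max(cv2.findContours(m.astype(np.uint8),cv2.RETR_EXTERNAL,cv2.CHAIN_APPROX_NONE)[0],key=cv2.contourArea)
print(cv2.minAreaRect(np.array([ray(f,u,v,.12)[:2] for u,v in k[:,0]],np.float32)))
m=(abs(P[...,2]-.135)<.02)&(P[...,2]>.11)
```

```text
forkhole [ 0.4337161  -0.30973495  0.12      ] [ 0.4263759  -0.32784832  0.1212878 ] [ 0.44178034 -0.29687864  0.11827864]
((0.43403419852256775, -0.31471288204193115), (0.034758321940898895, 0.044593941420316696), 9.669294357299805)
```

Run:
```python
from h import *
go(.5442,-.3361,.17,100.3)
```

```text
t 5.0 pos [ 0.5418 -0.3336  0.2261] shift mm [-1.9 -2.9 56.1] turn [ 0.  -0.   0.2] F [ 0.4  0.1 -4.6] w 0.0649
```

Emit:
{"method": "send_rows", "body": {
  "rows": [-0.002,-0.003,0.02,0,0,0,-1,-0.002,-0.003,0.04,0,0,0,-1,-0.002,-0.003,0.056,0,0,0,-1,-0.002,-0.003,0.056,0,0,0,-1]
}}

```text
t: 5.5
ee_pos: [0.5426, -0.3362, 0.1667]
eef_rot: [-0.09, 0.996, 0.002, -0.002]
ft_force: [-0.3, -0.7, -3.8]
grip_width: 0.0649
```

Run:
```python
from h import *
go(.5442,-.3361,.03,100.3)
f=cam("side");cv2.imwrite("pics/s2.png",cv2.resize(f["color"][230:400,200:520],None,fx=2.5,fy=2.5))
f=cam("top");cv2.imwrite("pics/t2.png",cv2.resize(f["color"][130:260,360:540],None,fx=4.4,fy=4.4,interpolation=cv2.INTER_CUBIC))
```

```text
t 5.5 pos [ 0.5426 -0.3362  0.1667] shift mm [ -2.1  -0.9 136.7] turn [ 0.3 -0.2  0.1] F [-0.3 -0.7 -3.8] w 0.0649
```

View pics/s2.png

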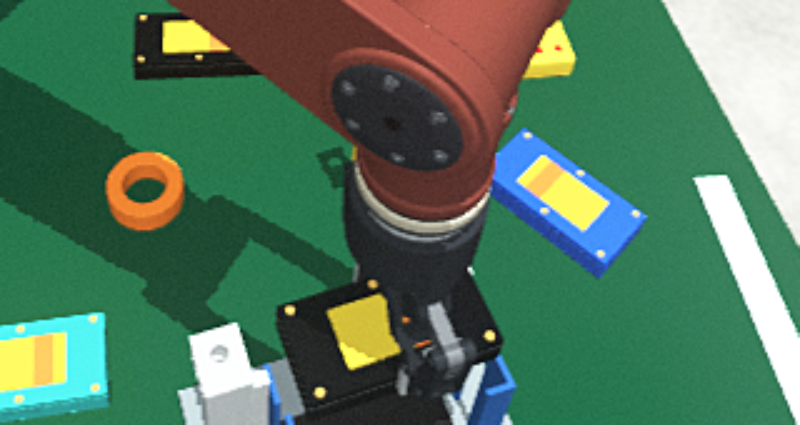

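View pics/t2.png

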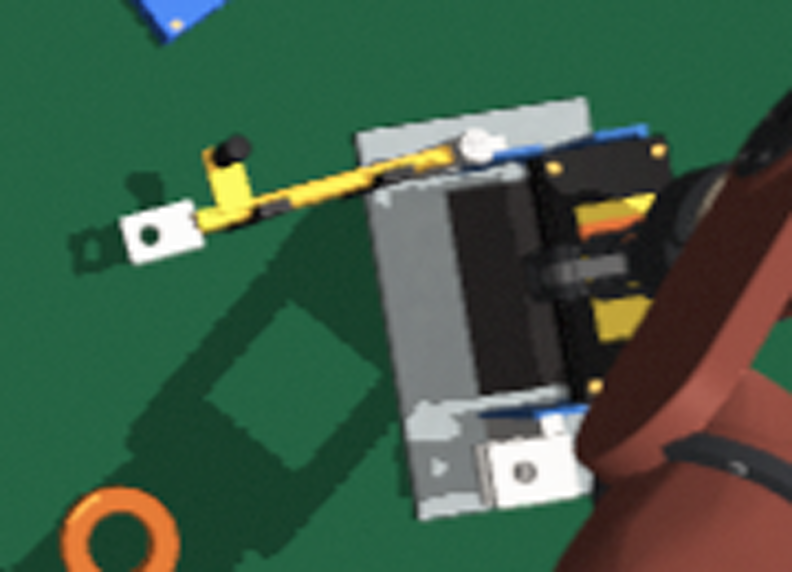

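Emit:
{"method": "send_rows", "body": {
  "rows": [-0.002,-0.001,0.015,0,0,0,-1,-0.002,-0.001,0.03,0,0,0,-1,-0.002,-0.001,0.045,0,0,0,-1,-0.002,-0.001,0.06,0,0,0,-1,-0.002,-0.001,0.06,0,0,0,-1]
}}

```text
t: 6.22
ee_pos: [0.545, -0.337, 0.1076]
eef_rot: [-0.09, 0.996, 0.002, -0.002]
ft_force: [-0.7, 0.0, -4.6]
grip_width: 0.0649
```

Run:
```python
from h import *
go(.5442,-.3361,.03,100.3)
```

```text
t 6.22 pos [ 0.545  -0.337   0.1076] shift mm [ 0.4  0.8 77.6] turn [ 0.2 -0.2  0.1] F [-0.7  0.  -4.6] w 0.0649
```

Emit:
{"method": "send_rows", "body": {
  "rows": [0,0.001,0.015,0,0,0,-1,0,0.001,0.03,0,0,0,-1,0,0.001,0.045,0,0,0,-1,0,0.001,0.06,0,0,0,-1,0,0.001,0.07,0,0,0,-1]
}}

```text
t: 6.85
ee_pos: [0.5458, -0.3368, 0.0387]
eef_rot: [-0.09, 0.996, 0.001, -0.001]
ft_force: [0.4, -0.9, -3.7]
grip_width: 0.0646
```

Run:
```python
from h import *
go(.5442,-.3361,.016,100.3)
held()
```

```text
t 6.85 pos [ 0.5458 -0.3368  0.0387] shift mm [ 1.4  0.9 22.7] turn [ 0.1 -0.1  0.1] F [ 0.4 -0.9 -3.7] w 0.0646
label z -0.0247 end x [0.0754 0.0778] label rect ((0.01419888623058796, -0.0010952949523925781), (0.04077025502920151, 0.046093281358480453), 89.55219268798828)
```

View pics/held.png

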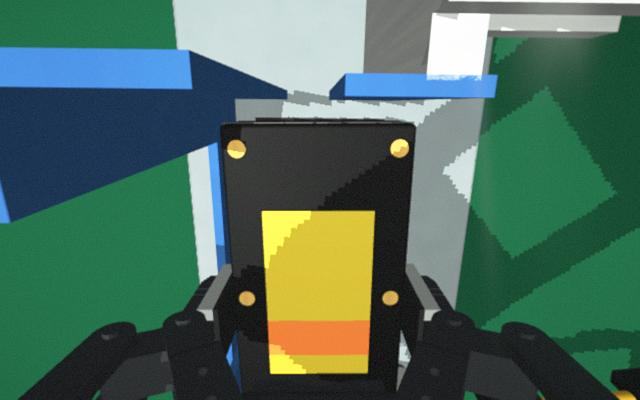

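Emit:
{"method": "send_rows", "body": {
  "rows": [0.001,0.001,0.008,0,0,0,-1,0.001,0.001,0.014,0,0,0,-1,0.001,0.001,0.019,0,0,0,-1,0.001,0.001,0.022,0,0,0,-1,0.001,0.001,0.022,0,0,0,-1]
}}

```text
t: 7.52
ee_pos: [0.5451, -0.3363, 0.0181]
eef_rot: [-0.09, 0.996, 0.0, -0.0]
ft_force: [0.6, -0.5, -4.0]
grip_width: 0.0651
```

Run:
```python
from h import *
go(.5442,-.3361,.016,100.3)
```

```text
t 7.53 pos [ 0.5451 -0.3363  0.0181] shift mm [0.9 0.4 2.1] turn [ 0.  -0.   0.1] F [ 0.6 -0.5 -4. ] w 0.0651
```

Emit:
{"method": "send_rows", "body": {
  "rows": [0.001,0,0.002,0,0,0,-1,0.001,0,0.004,0,0,0,-1,0.001,0,0.004,0,0,0,-1]
}}

```text
t: 7.9
ee_pos: [0.5444, -0.3369, 0.0156]
eef_rot: [-0.09, 0.996, -0.0, -0.0]
ft_force: [-2.3, 1.3, 4.4]
grip_width: 0.0646
```

Emit:
{"method": "send_rows", "body": {
  "rows": [0,0,-0.001,0,0,0,1,0,0,-0.001,0,0,0,1,0,0,-0.001,0,0,0,1,0,0,-0.02,0,0,0,1,0,0,-0.06,0,0,0,1]
}}

```text
t: 8.52
ee_pos: [0.5428, -0.3355, 0.0735]
eef_rot: [-0.09, 0.996, 0.002, -0.002]
ft_force: [0.2, -0.1, -0.4]
grip_width: 0.0856
```

Emit:
{"method": "send_rows", "body": {
  "rows": [0,0,-0.06,0,0,0,1,0,0,-0.12,0,0,0,1,0,0,-0.16,0,0,0,1,0,0,-0.16,0,0,0,1]
}}

```text
t: 9.02
ee_pos: [0.547, -0.3387, 0.2419]
eef_rot: [-0.09, 0.996, -0.004, 0.005]
ft_force: [-0.2, -0.3, 0.2]
grip_width: 0.0856
```

Run:
```python
from h import *
f=cam("wrist");cv2.imwrite("pics/w4.png",f["color"])
for p in packs(f,.038):print("w",p)
f=cam("top")
for p in packs(f):print(p)
go(.4649,.2101,.2,80.6)
```

```text
w (0.6543, 0.0254, 0.108, 0.044, 25.5, 0.0269, array([623., 330.]))
w (0.5417, -0.3378, 0.128, 0.065, 10.6, 0.0389, array([322., 170.]))
(0.3832, -0.1013, 0.065, 0.065, -89.1, 0.0227, array([386., 253.]))
(0.4165, 0.6288, 0.113, 0.075, 17.2, 0.0207, array([105., 236.]))
(0.4462, 0.0618, 0.13, 0.066, -4.6, 0.0266, array([324., 228.]))
(0.4649, 0.2101, 0.13, 0.066, -9.4, 0.0266, array([268., 219.]))
(0.6035, 0.3539, 0.131, 0.066, 3.7, 0.0265, array([212., 167.]))
(0.6423, 0.0577, 0.131, 0.066, 4.4, 0.0264, array([328., 152.]))
(0.7793, 0.0475, 0.129, 0.071, 89.0, 0.0286, array([331., 101.]))
t 9.12 pos [ 0.5443 -0.3367  0.2354] shift mm [-20.3 552.2  34.7] turn [-0.1  0.1 19.8] F [ 0.6  0.  -0.4] w 0.0854
```

View pics/w4.png

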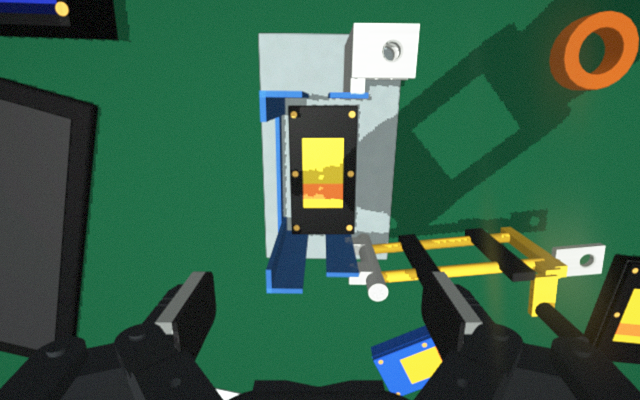

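Run:
```python
from h import *
go(.4462,.0618,.2,85.4)
```

```text
t 9.12 pos [ 0.5443 -0.3367  0.2354] shift mm [ 24.8 409.6  34.8] turn [-0.1  0.1 15. ] F [ 0.6  0.  -0.4] w 0.0854
```

Emit:
{"method": "send_rows", "body": {
  "rows": [0.004,0.06,0.0,0,0,3,1,0.008,0.12,0.0,0,0,6,1,0.011,0.18,0,0,0,9,1,0.015,0.24,0,0,0,12,1,0.02,0.3,0.02,0,0,15,1]
}}

```text
t: 9.75
ee_pos: [0.4699, -0.0442, 0.2138]
eef_rot: [0.041, 0.999, 0.0, 0.0]
ft_force: [1.6, 0.3, -0.1]
grip_width: 0.0856
```

Run:
```python
from h import *
go(.4462,.0618,.12,85.4)
```

```text
t 9.75 pos [ 0.4699 -0.0442  0.2138] shift mm [ 32.5 103.6  93.8] turn [ 0.   0.  -0.2] F [ 1.6  0.3 -0.1] w 0.0856
```

Emit:
{"method": "send_rows", "body": {
  "rows": [0.015,0.05,0.03,0,0,0,1,0.031,0.1,0.07,0,0,0,1,0.032,0.104,0.094,0,0,0,1,0.032,0.104,0.094,0,0,0,1]
}}

```text
t: 10.25
ee_pos: [0.4427, 0.0611, 0.1164]
eef_rot: [0.039, 0.999, -0.0, -0.005]
ft_force: [-0.3, -0.1, 0.6]
grip_width: 0.0854
```

Run:
```python
from h import *
f=cam("wrist")
for p in packs(f):print("w",p)
go(.4462,.0618,.00,85.4)
```

```text
w (0.4646, 0.2063, 0.13, 0.072, -9.2, 0.0269, array([527., 219.]))
w (0.4459, 0.0597, 0.13, 0.066, -4.7, 0.027, array([312., 203.]))
w (0.384, -0.0996, 0.072, 0.066, 85.5, 0.0241, array([ 69., 145.]))
t 10.3 pos [0.445  0.0604 0.1185] shift mm [ -1.8   1.6 118.5] turn [-0.  -0.3  0. ] F [ 0.3 -0.2  0.8] w 0.0857
```

Emit:
{"method": "send_rows", "body": {
  "rows": [-0.001,0.001,0.04,0,0,0,1,-0.001,0.001,0.08,0,0,0,1,-0.001,0.001,0.105,0,0,0,1,-0.001,0.001,0.11,0,0,0,1,-0.001,0.001,0.11,0,0,0,1]
}}

```text
t: 10.92
ee_pos: [0.4495, 0.0606, 0.0115]
eef_rot: [0.041, 0.999, -0.0, 0.001]
ft_force: [-0.2, 0.8, -0.0]
grip_width: 0.0855
```

Run:
```python
from h import *
go(.4462,.0614,.00,85.4)
```

```text
t 10.93 pos [0.4495 0.0606 0.0115] shift mm [ 3.4  0.5 11.5] turn [ 0.   0.1 -0.1] F [-0.2  0.8 -0. ] w 0.0855
```

Emit:
{"method": "send_rows", "body": {
  "rows": [0.002,0,0.006,0,0,0,1,0.002,0,0.009,0,0,0,1,0.002,0,0.009,0,0,0,-1,0.002,0,0.009,0,0,0,-1,0.002,0,0.009,0,0,0,-1]
}}

```text
t: 11.55
ee_pos: [0.4468, 0.0611, 0.0022]
eef_rot: [0.04, 0.999, -0.0, 0.0]
ft_force: [-2.3, -1.9, 6.0]
grip_width: 0.0644
```

Emit:
{"method": "send_rows", "body": {
  "rows": [0,0,0,0,0,0,-1,0,0,-0.03,0,0,0,-1,0,0,-0.09,0,0,0,-1,0,0,-0.15,0,0,0,-1,0,0,-0.21,0,0,0,-1]
}}

```text
t: 12.18
ee_pos: [0.4447, 0.0617, 0.2115]
eef_rot: [0.04, 0.999, 0.0, -0.001]
ft_force: [1.9, 0.6, -4.5]
grip_width: 0.0646
```

Run:
```python
from h import *
go(.545,-.337,.23,100.4)
```

```text
t 12.18 pos [0.4447 0.0617 0.2115] shift mm [-132.1 -389.3  -19.1] turn [  0.1  -0.2 -15. ] F [ 1.9  0.6 -4.5] w 0.0646
```

Emit:
{"method": "send_rows", "body": {
  "rows": [-0.019,-0.057,-0.01,0,0,-3,-1,-0.038,-0.114,-0.015,0,0,-6,-1,-0.057,-0.17,-0.015,0,0,-9,-1,-0.076,-0.226,-0.015,0,0,-12,-1,-0.095,-0.28,-0.015,0,0,-15,-1]
}}

```text
t: 12.8
ee_pos: [0.5176, -0.2264, 0.2242]
eef_rot: [-0.091, 0.996, 0.001, -0.001]
ft_force: [1.3, 0.1, -4.1]
grip_width: 0.0646
```

Run:
```python
from h import *
go(.542,-.3375,.23,100.4)
```

```text
t 12.8 pos [ 0.5176 -0.2264  0.2242] shift mm [  -3.9 -113.7   -6.1] turn [ 0.2 -0.1  0. ] F [ 1.3  0.1 -4.1] w 0.0646
```

Emit:
{"method": "send_rows", "body": {
  "rows": [-0.002,-0.05,0,0,0,0,-1,-0.004,-0.1,0,0,0,0,-1,-0.004,-0.113,0,0,0,0,-1,-0.004,-0.113,0,0,0,0,-1,-0.004,-0.113,0,0,0,0,-1]
}}

```text
t: 13.42
ee_pos: [0.5421, -0.3339, 0.2253]
eef_rot: [-0.091, 0.996, 0.001, -0.001]
ft_force: [0.2, 0.1, -4.4]
grip_width: 0.0652
```

Run:
```python
from h import *
held()
go(.542,-.3375,.16,100.4)
```

```text
label z -0.0243 end x [0.0653 0.0656] label rect ((0.012483565136790276, -0.00045871734619140625), (0.0465354286134243, 0.040761228650808334), 0.04057370126247406)
t 13.47 pos [ 0.5423 -0.3339  0.2258] shift mm [ 0.9 -3.6 65.8] turn [ 0.1 -0.1  0.1] F [ 0.3  0.1 -5.5] w 0.0647
```

View pics/held.png

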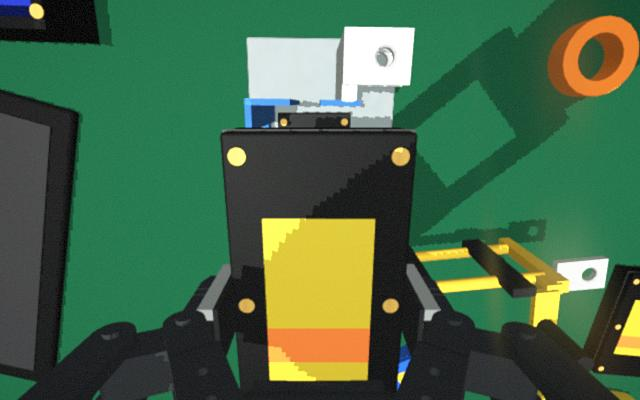

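Emit:
{"method": "send_rows", "body": {
  "rows": [0.0,-0.004,0.02,0,0,0,-1,0.0,-0.004,0.04,0,0,0,-1,0,-0.004,0.06,0,0,0,-1,0,-0.004,0.06,0,0,0,-1]
}}

```text
t: 13.98
ee_pos: [0.5412, -0.3379, 0.1623]
eef_rot: [-0.09, 0.996, 0.003, -0.003]
ft_force: [-0.3, 0.7, -5.4]
grip_width: 0.0643
```

Run:
```python
from h import *
go(.542,-.3377,.06,100.4)
```

```text
t 13.97 pos [ 0.5412 -0.3379  0.1623] shift mm [ -1.4  -0.6 102.2] turn [ 0.3 -0.3 -0. ] F [-0.3  0.7 -5.4] w 0.0643
```

Emit:
{"method": "send_rows", "body": {
  "rows": [0.0,0,0.02,0,0,0,-1,0.0,0,0.04,0,0,0,-1,0,0,0.06,0,0,0,-1,0,0,0.08,0,0,0,-1,0,0,0.1,0,0,0,-1]
}}

```text
t: 14.6
ee_pos: [0.5433, -0.3397, 0.065]
eef_rot: [-0.09, 0.996, 0.0, -0.0]
ft_force: [0.2, 0.1, -4.8]
grip_width: 0.065
```

Run:
```python
from h import *
go(.542,-.3377,.04,100.4)
```

```text
t 14.6 pos [ 0.5433 -0.3397  0.065 ] shift mm [ 0.9  2.2 25. ] turn [ 0. -0. -0.] F [ 0.2  0.1 -4.8] w 0.065
```

Emit:
{"method": "send_rows", "body": {
  "rows": [0.001,0.002,0.01,0,0,0,-1,0.001,0.002,0.017,0,0,0,-1,0.001,0.002,0.021,0,0,0,-1,0.001,0.002,0.021,0,0,0,-1]
}}

```text
t: 15.1
ee_pos: [0.5424, -0.3382, 0.0459]
eef_rot: [-0.09, 0.996, -0.0, 0.0]
ft_force: [-0.8, 0.5, -4.4]
grip_width: 0.0644
```

Run:
```python
from h import *
go(.542,-.3377,.04,100.4)
```

```text
t 15.1 pos [ 0.5424 -0.3382  0.0459] shift mm [0.3 0.6 5.9] turn [-0.  0. -0.] F [-0.8  0.5 -4.4] w 0.0644
```

Emit:
{"method": "send_rows", "body": {
  "rows": [0,0.0,0.003,0,0,0,-1,0,0.0,0.005,0,0,0,-1,0,0.0,0.005,0,0,0,-1]
}}

```text
t: 15.48
ee_pos: [0.542, -0.3379, 0.0405]
eef_rot: [-0.09, 0.996, 0.0, -0.0]
ft_force: [-0.2, 0.1, -4.3]
grip_width: 0.0645
```

Emit:
{"method": "send_rows", "body": {
  "rows": [0,0.0,0.002,0,0,0,-1,0,0.0,0.003,0,0,0,-1,0,0.0,0.003,0,0,0,-1]
}}

```text
t: 15.85
ee_pos: [0.5422, -0.338, 0.0403]
eef_rot: [-0.09, 0.996, 0.0, -0.0]
ft_force: [-6.0, 3.8, 8.1]
grip_width: 0.0651
```

Contact. Release and rise.

Emit:
{"method": "send_rows", "body": {
  "rows": [0,0,-0.003,0,0,0,-1,0,0,-0.003,0,0,0,1,0,0,-0.003,0,0,0,1,0,0,-0.003,0,0,0,1,0,0,-0.05,0,0,0,1]
}}

```text
t: 16.48
ee_pos: [0.5387, -0.3354, 0.083]
eef_rot: [-0.09, 0.996, 0.004, -0.004]
ft_force: [0.2, -0.2, 0.2]
grip_width: 0.0855
```

Emit:
{"method": "send_rows", "body": {
  "rows": [0,0,-0.06,0,0,0,1,0,0,-0.12,0,0,0,1,0,0,-0.15,0,0,0,1,0,0,-0.15,0,0,0,1,0,0,-0.15,0,0,0,1]
}}

```text
t: 17.1
ee_pos: [0.5414, -0.3374, 0.2359]
eef_rot: [-0.09, 0.996, 0.001, -0.001]
ft_force: [-0.3, -1.0, -0.5]
grip_width: 0.0854
```

Run:
```python
from h import *
f=cam("wrist");cv2.imwrite("pics/w5.png",f["color"])
for p in packs(f,.064):print("w",p)
f=cam("top")
for p in packs(f):print(p)
go(.4649,.2101,.2,80.6)
```

```text
w (0.5419, -0.3388, 0.13, 0.065, 10.4, 0.0649, array([317., 183.]))
(0.3832, -0.1013, 0.065, 0.065, -89.1, 0.0225, array([386., 253.]))
(0.4165, 0.6288, 0.113, 0.075, 17.2, 0.0208, array([105., 237.]))
(0.4649, 0.2101, 0.13, 0.066, -9.3, 0.0267, array([267., 220.]))
(0.6034, 0.3536, 0.131, 0.067, 4.3, 0.0265, array([213., 167.]))
(0.6424, 0.0579, 0.131, 0.066, 3.8, 0.0263, array([329., 152.]))
(0.7792, 0.0475, 0.129, 0.071, 89.1, 0.0285, array([331., 101.]))
t 17.2 pos [ 0.5408 -0.337   0.2345] shift mm [-23.9 551.8  36.5] turn [ 0.2 -0.2 19.8] F [0.3 0.6 0.2] w 0.0854
```

View pics/w5.png

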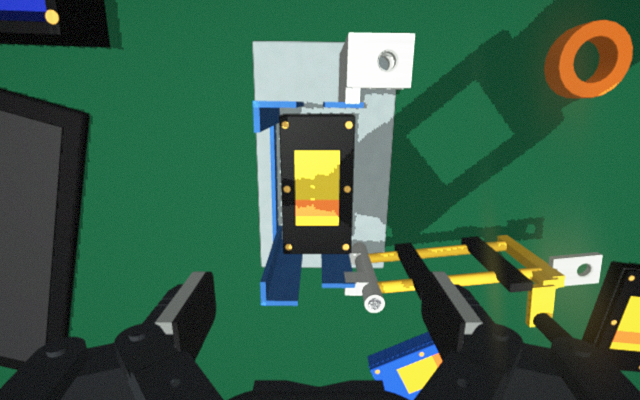

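Emit:
{"method": "send_rows", "body": {
  "rows": [-0.002,0.06,0.0,0,0,4,1,-0.005,0.12,0.0,0,0,8,1,-0.008,0.18,0,0,0,12,1,-0.01,0.24,0,0,0,16,1,-0.012,0.3,0.0,0,0,19.8,1]
}}

```text
t: 17.82
ee_pos: [0.4983, -0.0387, 0.2355]
eef_rot: [0.084, 0.997, 0.0, -0.002]
ft_force: [0.7, 1.1, 0.9]
grip_width: 0.0855
```

Run:
```python
from h import *
go(.4649,.2101,.12,80.6)
```

```text
t 17.82 pos [ 0.4983 -0.0387  0.2355] shift mm [ 73.9 239.7 115.8] turn [ 0.  -0.2 -0.2] F [0.7 1.1 0.9] w 0.0855
```

Emit:
{"method": "send_rows", "body": {
  "rows": [0.018,0.058,0.02,0,0,0,1,0.036,0.115,0.05,0,0,0,1,0.054,0.17,0.08,0,0,0,1,0.07,0.225,0.11,0,0,0,1,0.073,0.238,0.116,0,0,0,1]
}}

```text
t: 18.45
ee_pos: [0.4629, 0.2077, 0.1173]
eef_rot: [0.081, 0.997, -0.001, -0.004]
ft_force: [0.4, -0.5, 0.2]
grip_width: 0.0852
```

Run:
```python
from h import *
f=cam("wrist")
for p in packs(f):print("w",p)
go(.4649,.2101,.01,80.6)
```

```text
w (0.5655, 0.3484, 0.07, 0.068, -86.3, 0.0268, array([530., 304.]))
w (0.4649, 0.2094, 0.13, 0.066, -9.3, 0.0269, array([322., 207.]))
t 18.5 pos [0.4625 0.209  0.1166] shift mm [ -3.1   1.6 106.6] turn [-0.1 -0.5  0.1] F [-1.2  1.1 -0.3] w 0.0853
```

Emit:
{"method": "send_rows", "body": {
  "rows": [-0.001,0.0,0.04,0,0,0,1,-0.001,0.0,0.08,0,0,0,1,-0.001,0.0,0.105,0,0,0,1,-0.001,0.0,0.107,0,0,0,1,-0.001,0.0,0.107,0,0,0,1]
}}

```text
t: 19.12
ee_pos: [0.4679, 0.2056, 0.0146]
eef_rot: [0.082, 0.997, -0.0, -0.0]
ft_force: [0.8, -0.3, 0.2]
grip_width: 0.0856
```

Run:
```python
from h import *
go(.4649,.2098,.00,80.6)
```

```text
t 19.12 pos [0.4679 0.2056 0.0146] shift mm [ 3.7  3.7 14.6] turn [-0. -0. -0.] F [ 0.8 -0.3  0.2] w 0.0856
```

Emit:
{"method": "send_rows", "body": {
  "rows": [0.002,0.003,0.006,0,0,0,1,0.002,0.003,0.012,0,0,0,1,0.002,0.003,0.012,0,0,0,1,0.002,0.003,0.012,0,0,0,-1,0.002,0.003,0.012,0,0,0,-1]
}}

```text
t: 19.75
ee_pos: [0.4669, 0.2094, 0.0031]
eef_rot: [0.082, 0.997, 0.0, 0.001]
ft_force: [-0.6, 0.4, 1.5]
grip_width: 0.0648
```

Emit:
{"method": "send_rows", "body": {
  "rows": [0,0,0,0,0,0,-1,0,0,0,0,0,0,-1]
}}

```text
t: 20.0
ee_pos: [0.467, 0.2093, 0.0031]
eef_rot: [0.082, 0.997, 0.0, 0.001]
ft_force: [-0.9, 0.0, 4.1]
grip_width: 0.065
```

Emit:
{"method": "send_rows", "body": {
  "rows": [0,0,-0.03,0,0,0,-1,0,0,-0.08,0,0,0,-1,0,0,-0.14,0,0,0,-1,0,0,-0.2,0,0,0,-1,0,0,-0.235,0,0,0,-1]
}}

```text
t: 20.62
ee_pos: [0.4668, 0.2092, 0.24]
eef_rot: [0.082, 0.997, 0.0, 0.001]
ft_force: [1.2, -0.2, -3.6]
grip_width: 0.0645
```

Run:
```python
from h import *
go(.544,-.3375,.235,100.4)
```

```text
t 20.62 pos [0.4668 0.2092 0.24  ] shift mm [-165.7 -526.6    4.9] turn [  0.    0.2 -19.8] F [ 1.2 -0.2 -3.6] w 0.0645
```

Emit:
{"method": "send_rows", "body": {
  "rows": [-0.018,-0.058,0,0,0,-4,-1,-0.037,-0.116,0,0,0,-8,-1,-0.055,-0.174,0,0,0,-12,-1,-0.074,-0.232,0,0,0,-16,-1,-0.092,-0.29,0,0,0,-19.8,-1]
}}

```text
t: 21.25
ee_pos: [0.5084, -0.0936, 0.2358]
eef_rot: [-0.091, 0.996, 0.001, -0.001]
ft_force: [1.3, -0.4, -3.1]
grip_width: 0.0648
```

Run:
```python
from h import *
go(.544,-.338,.235,100.4)
```

```text
t 21.25 pos [ 0.5084 -0.0936  0.2358] shift mm [   9.5 -246.8    0.4] turn [ 0.1 -0.1  0.1] F [ 1.3 -0.4 -3.1] w 0.0648
```

Emit:
{"method": "send_rows", "body": {
  "rows": [0.002,-0.06,0,0,0,0,-1,0.004,-0.12,0,0,0,0,-1,0.006,-0.18,0,0,0,0,-1,0.009,-0.23,0,0,0,0,-1,0.009,-0.247,0,0,0,0,-1]
}}

```text
t: 21.88
ee_pos: [0.5438, -0.3392, 0.2351]
eef_rot: [-0.089, 0.996, 0.001, -0.001]
ft_force: [-0.5, -0.1, -4.0]
grip_width: 0.0648
```

Emit:
{"method": "send_rows", "body": {
  "rows": [0,-0.003,0,0,0,0,-1,0,-0.003,0,0,0,0,-1]
}}

```text
t: 22.12
ee_pos: [0.5454, -0.338, 0.2366]
eef_rot: [-0.091, 0.996, 0.001, -0.001]
ft_force: [-0.7, 0.6, -3.6]
grip_width: 0.065
```

Run:
```python
from h import *
held()
go(.544,-.338,.1,100.4)
```

```text
label z -0.0236 end x [0.0666 0.067 ] label rect ((0.013577478006482124, -0.0007236301898956299), (0.040694259107112885, 0.04665093868970871), 89.70085144042969)
t 22.18 pos [ 0.5456 -0.3377  0.2369] shift mm [  1.5  -0.3 136.9] turn [ 0.1 -0.   0.1] F [-0.4  1.1 -3.1] w 0.0645
```

Emit:
{"method": "send_rows", "body": {
  "rows": [0.001,0,0.03,0,0,0,-1,0.001,0,0.06,0,0,0,-1,0.001,0,0.09,0,0,0,-1,0.001,0,0.12,0,0,0,-1,0.001,0,0.145,0,0,0,-1]
}}

```text
t: 22.8
ee_pos: [0.5447, -0.3376, 0.0916]
eef_rot: [-0.091, 0.996, 0.001, -0.0]
ft_force: [0.9, -0.3, -3.4]
grip_width: 0.0649
```

Run:
```python
from h import *
go(.5437,-.3377,.067,100.4)
```

```text
t 22.8 pos [ 0.5447 -0.3376  0.0916] shift mm [ 1.   0.  24.6] turn [ 0.1 -0.   0.1] F [ 0.9 -0.3 -3.4] w 0.0649
```

Emit:
{"method": "send_rows", "body": {
  "rows": [0.0005,0,0.01,0,0,0,-1,0.0005,0,0.017,0,0,0,-1,0.0005,0,0.022,0,0,0,-1,0.0005,0,0.024,0,0,0,-1,0.0005,0,0.024,0,0,0,-1]
}}

```text
t: 23.42
ee_pos: [0.5446, -0.3401, 0.0691]
eef_rot: [-0.09, 0.996, -0.0, 0.0]
ft_force: [1.1, -0.2, -3.2]
grip_width: 0.0651
```

Run:
```python
from h import *
go(.5437,-.3377,.066,100.4)
```

```text
t 23.43 pos [ 0.5446 -0.3401  0.0691] shift mm [0.4 2.5 3.1] turn [-0.  0. -0.] F [ 1.1 -0.2 -3.2] w 0.0651
```

Emit:
{"method": "send_rows", "body": {
  "rows": [0,0.002,0.0,0,0,0,-1,0,0.002,0.003,0,0,0,-1,0,0.002,0.004,0,0,0,-1,0,0.002,0.004,0,0,0,-1]
}}

```text
t: 23.92
ee_pos: [0.5445, -0.3381, 0.0672]
eef_rot: [-0.09, 0.996, -0.0, 0.0]
ft_force: [-3.4, 1.9, 6.7]
grip_width: 0.0648
```

Emit:
{"method": "send_rows", "body": {
  "rows": [0,0,-0.002,0,0,0,-1,0,0,-0.002,0,0,0,1,0,0,-0.002,0,0,0,1,0,0,-0.002,0,0,0,1,0,0,-0.05,0,0,0,1]
}}

```text
t: 24.55
ee_pos: [0.5404, -0.3352, 0.1097]
eef_rot: [-0.09, 0.996, 0.004, -0.004]
ft_force: [0.4, -1.0, -0.4]
grip_width: 0.0851
```

Emit:
{"method": "send_rows", "body": {
  "rows": [0,0,-0.06,0,0,0,1,0,0,-0.12,0,0,0,1,0,0,-0.13,0,0,0,1,0,0,-0.13,0,0,0,1,0,0,-0.13,0,0,0,1]
}}

```text
t: 25.18
ee_pos: [0.5427, -0.3369, 0.2416]
eef_rot: [-0.09, 0.996, 0.002, -0.002]
ft_force: [-0.3, 0.4, 0.3]
grip_width: 0.0849
```

Run:
```python
from h import *
f=cam("wrist");cv2.imwrite("pics/w6.png",f["color"])
for p in packs(f,.09):print("w",p)
f=cam("top")
for p in packs(f):print(p)
go(.6424,.0578,.2,94.4)
```

```text
w (0.5427, -0.3388, 0.131, 0.065, 10.5, 0.0909, array([315., 185.]))
(0.3832, -0.1013, 0.065, 0.065, -89.1, 0.0228, array([386., 253.]))
(0.4165, 0.6288, 0.113, 0.075, 17.2, 0.0206, array([105., 236.]))
(0.6034, 0.3538, 0.131, 0.066, 4.1, 0.0264, array([212., 166.]))
(0.6424, 0.0578, 0.131, 0.066, 4.4, 0.0264, array([328., 152.]))
(0.7788, 0.0474, 0.129, 0.071, -89.0, 0.0283, array([332., 102.]))
t 25.27 pos [ 0.5427 -0.3369  0.2415] shift mm [-169.3  370.2   42.3] turn [ 0.2 -0.2  6. ] F [ 0.1 -1.5  0.8] w 0.0855
```

View pics/w6.png

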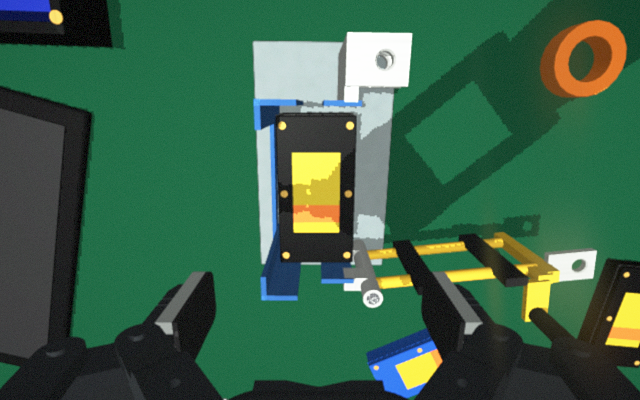

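Emit:
{"method": "send_rows", "body": {
  "rows": [-0.025,0.055,0,0,0,1.5,1,-0.05,0.11,0,0,0,3,1,-0.075,0.165,0,0,0,4.5,1,-0.1,0.22,0,0,0,6,1,-0.125,0.275,0,0,0,6,1]
}}

```text
t: 25.9
ee_pos: [0.6168, -0.0428, 0.2427]
eef_rot: [-0.038, 0.999, 0.0, -0.001]
ft_force: [1.0, -0.7, 0.7]
grip_width: 0.0854
```

Run:
```python
from h import *
go(.6424,.0578,.12,94.4)
```

```text
t 25.9 pos [ 0.6168 -0.0428  0.2427] shift mm [-33.5  98.3 122.6] turn [ 0.  -0.2 -0. ] F [ 1.  -0.7  0.7] w 0.0854
```

Emit:
{"method": "send_rows", "body": {
  "rows": [-0.017,0.05,0.03,0,0,0,1,-0.034,0.096,0.075,0,0,0,1,-0.034,0.098,0.12,0,0,0,1,-0.034,0.098,0.122,0,0,0,1,-0.034,0.098,0.122,0,0,0,1]
}}

```text
t: 26.52
ee_pos: [0.6439, 0.0549, 0.1228]
eef_rot: [-0.038, 0.999, -0.0, -0.0]
ft_force: [-0.1, 0.1, 0.4]
grip_width: 0.0856
```

Run:
```python
from h import *
f=cam("wrist")
for p in packs(f):print("w",p)
go(.6424,.0578,.01,94.4)
```

```text
w (0.7761, 0.0455, 0.129, 0.078, 89.2, 0.0286, array([296., 354.]))
w (0.6427, 0.0554, 0.13, 0.066, 4.4, 0.0269, array([319., 201.]))
t 26.57 pos [0.6451 0.0547 0.1244] shift mm [  2.8   3.4 114.4] turn [-0.   0.2 -0.1] F [0.2 0.3 1. ] w 0.085
```

Emit:
{"method": "send_rows", "body": {
  "rows": [0.002,0.002,0.04,0,0,0,1,0.002,0.002,0.08,0,0,0,1,0.002,0.002,0.105,0,0,0,1,0.002,0.002,0.114,0,0,0,1,0.002,0.002,0.114,0,0,0,1]
}}

```text
t: 27.2
ee_pos: [0.643, 0.0567, 0.0102]
eef_rot: [-0.038, 0.999, -0.0, 0.001]
ft_force: [-0.1, -0.2, 0.0]
grip_width: 0.0853
```

Run:
```python
from h import *
go(.6424,.057,.0,94.4)
```

```text
t 27.2 pos [0.643  0.0567 0.0102] shift mm [ 0.6  0.4 10.2] turn [-0.   0.1 -0.1] F [-0.1 -0.2  0. ] w 0.0853
```

Emit:
{"method": "send_rows", "body": {
  "rows": [0,0,0.006,0,0,0,1,0,0,0.008,0,0,0,1,0,0,0.008,0,0,0,-1,0,0,0.008,0,0,0,-1,0,0,0.008,0,0,0,-1]
}}

```text
t: 27.82
ee_pos: [0.6424, 0.0571, 0.0014]
eef_rot: [-0.038, 0.999, -0.0, 0.001]
ft_force: [-0.8, -1.0, 2.7]
grip_width: 0.0647
```

Emit:
{"method": "send_rows", "body": {
  "rows": [0,0,0,0,0,0,-1,0,0,-0.05,0,0,0,-1,0,0,-0.11,0,0,0,-1,0,0,-0.17,0,0,0,-1,0,0,-0.235,0,0,0,-1]
}}

```text
t: 28.45
ee_pos: [0.6396, 0.0577, 0.2318]
eef_rot: [-0.038, 0.999, 0.001, -0.003]
ft_force: [1.1, 1.5, -3.9]
grip_width: 0.0652
```

Run:
```python
from h import *
go(.5425,-.3377,.24,100.4)
```

```text
t 28.45 pos [0.6396 0.0577 0.2318] shift mm [ 127.  -386.9   -8.1] turn [ 0.1 -0.3 -6. ] F [ 1.1  1.5 -3.9] w 0.0652
```

Emit:
{"method": "send_rows", "body": {
  "rows": [0.018,-0.055,-0.012,0,0,-1.5,-1,0.036,-0.11,-0.012,0,0,-3,-1,0.054,-0.165,-0.012,0,0,-4.5,-1,0.072,-0.22,-0.012,0,0,-6,-1,0.09,-0.275,-0.012,0,0,-6,-1]
}}

```text
t: 29.08
ee_pos: [0.571, -0.2242, 0.2423]
eef_rot: [-0.091, 0.996, 0.002, -0.002]
ft_force: [0.0, -0.4, -4.8]
grip_width: 0.065
```

Run:
```python
from h import *
go(.5422,-.338,.24,100.4)
```

```text
t 29.07 pos [ 0.571  -0.2242  0.2423] shift mm [  48.8 -106.7    2.1] turn [ 0.2 -0.2 -0. ] F [ 0.  -0.4 -4.8] w 0.065
```

Emit:
{"method": "send_rows", "body": {
  "rows": [0.022,-0.05,0,0,0,0,-1,0.044,-0.096,0,0,0,0,-1,0.048,-0.107,0,0,0,0,-1,0.048,-0.107,0,0,0,0,-1,0.048,-0.107,0,0,0,0,-1]
}}

```text
t: 29.7
ee_pos: [0.545, -0.3357, 0.2439]
eef_rot: [-0.091, 0.996, 0.001, -0.001]
ft_force: [0.8, 0.3, -4.0]
grip_width: 0.0645
```

Run:
```python
from h import *
held()
go(.5422,-.338,.12,100.4)
```

```text
label z -0.0253 end x [0.0642 0.0644] label rect ((0.011260888539254665, -0.0005944091826677322), (0.04667560011148453, 0.040761798620224), 0.030874153599143028)
t 29.75 pos [ 0.5452 -0.3357  0.2443] shift mm [  3.3  -1.9 124.3] turn [ 0.1 -0.   0.1] F [ 0.  -0.7 -4.8] w 0.0649
```

Emit:
{"method": "send_rows", "body": {
  "rows": [0.003,-0.002,0.03,0,0,0,-1,0.003,-0.002,0.06,0,0,0,-1,0.003,-0.002,0.09,0,0,0,-1,0.003,-0.002,0.12,0,0,0,-1,0.003,-0.002,0.125,0,0,0,-1]
}}

```text
t: 30.38
ee_pos: [0.5409, -0.3371, 0.117]
eef_rot: [-0.091, 0.996, 0.002, -0.002]
ft_force: [-0.2, 1.1, -4.1]
grip_width: 0.0651
```

Run:
```python
from h import *
go(.5416,-.338,.092,100.4)
```

```text
t 30.38 pos [ 0.5409 -0.3371  0.117 ] shift mm [-0.6 -1.2 25. ] turn [ 0.3 -0.2  0.1] F [-0.2  1.1 -4.1] w 0.0651
```

Emit:
{"method": "send_rows", "body": {
  "rows": [-0.0005,-0.001,0.01,0,0,0,-1,-0.0005,-0.001,0.017,0,0,0,-1,-0.0005,-0.001,0.022,0,0,0,-1,-0.0005,-0.001,0.022,0,0,0,-1,-0.0005,-0.001,0.022,0,0,0,-1]
}}

```text
t: 31.0
ee_pos: [0.5433, -0.3413, 0.0986]
eef_rot: [-0.09, 0.996, -0.0, 0.0]
ft_force: [1.1, -0.1, -3.7]
grip_width: 0.0653
```

Run:
```python
from h import *
go(.5416,-.338,.092,100.4)
```

```text
t 31.0 pos [ 0.5433 -0.3413  0.0986] shift mm [1.1 3.6 6.6] turn [-0.  0. -0.] F [ 1.1 -0.1 -3.7] w 0.0653
```

Emit:
{"method": "send_rows", "body": {
  "rows": [0.001,0.003,0.003,0,0,0,-1,0.001,0.003,0.005,0,0,0,-1,0.001,0.003,0.005,0,0,0,-1]
}}

```text
t: 31.38
ee_pos: [0.5412, -0.338, 0.0927]
eef_rot: [-0.09, 0.996, 0.0, -0.0]
ft_force: [-0.0, 0.2, -4.7]
grip_width: 0.0645
```

Run:
```python
from h import *
go(.5416,-.338,.092,100.4)
```

```text
t 31.38 pos [ 0.5412 -0.338   0.0927] shift mm [-0.4 -0.   0.7] turn [ 0. -0. -0.] F [-0.   0.2 -4.7] w 0.0645
```

Emit:
{"method": "send_rows", "body": {
  "rows": [0,0,0.002,0,0,0,-1,0,0,0.003,0,0,0,-1,0,0,0.003,0,0,0,-1]
}}

```text
t: 31.75
ee_pos: [0.5418, -0.3385, 0.0915]
eef_rot: [-0.09, 0.996, -0.0, 0.0]
ft_force: [-3.0, 1.5, 4.0]
grip_width: 0.0649
```

Emit:
{"method": "send_rows", "body": {
  "rows": [0,0,-0.002,0,0,0,-1,0,0,-0.002,0,0,0,1,0,0,-0.002,0,0,0,1,0,0,-0.002,0,0,0,1,0,0,-0.05,0,0,0,1]
}}

```text
t: 32.38
ee_pos: [0.5382, -0.3358, 0.1353]
eef_rot: [-0.09, 0.996, 0.004, -0.004]
ft_force: [0.1, -0.3, 0.1]
grip_width: 0.0853
```

Emit:
{"method": "send_rows", "body": {
  "rows": [0,0,-0.06,0,0,0,1,0,0,-0.11,0,0,0,1,0,0,-0.12,0,0,0,1,0,0,-0.12,0,0,0,1,0,0,-0.12,0,0,0,1]
}}

```text
t: 33.0
ee_pos: [0.5404, -0.3374, 0.2572]
eef_rot: [-0.09, 0.996, 0.002, -0.002]
ft_force: [-0.2, 0.4, 0.1]
grip_width: 0.0854
```

Run:
```python
from h import *
f=cam("wrist");cv2.imwrite("pics/w7.png",f["color"])
for p in packs(f,.116):print("w",p)
f=cam("top")
for p in packs(f):print(p)
go(.6034,.3537,.2,94.1)
```

```text
w (0.5422, -0.3383, 0.13, 0.066, 10.4, 0.1169, array([316., 192.]))
(0.3832, -0.1013, 0.065, 0.065, -89.1, 0.0226, array([386., 253.]))
(0.4165, 0.6288, 0.113, 0.075, 17.2, 0.0205, array([105., 237.]))
(0.6034, 0.3541, 0.131, 0.066, 3.7, 0.0264, array([212., 166.]))
(0.7792, 0.0475, 0.129, 0.071, 89.0, 0.0284, array([331., 101.]))
t 33.1 pos [ 0.5404 -0.3374  0.2571] shift mm [-186.5  668.3   59. ] turn [ 0.2 -0.2  6.3] F [-0.5  0.  -0.7] w 0.0854
```

View pics/w7.png

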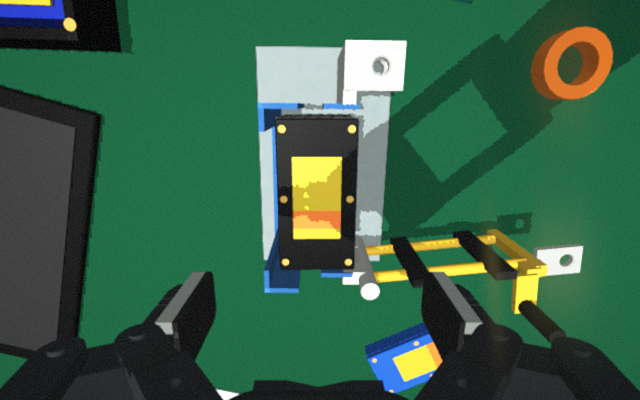

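Emit:
{"method": "send_rows", "body": {
  "rows": [-0.016,0.058,0,0,0,1.5,1,-0.033,0.117,0,0,0,3,1,-0.049,0.175,0,0,0,4.5,1,-0.065,0.233,0,0,0,6.3,1,-0.081,0.29,0,0,0,6.3,1]
}}

```text
t: 33.72
ee_pos: [0.5681, -0.0364, 0.2584]
eef_rot: [-0.035, 0.999, 0.0, -0.001]
ft_force: [0.7, 0.3, -0.4]
grip_width: 0.0853
```

Run:
```python
from h import *
go(.6034,.354,.2,94)
```

```text
t 33.73 pos [ 0.5681 -0.0364  0.2584] shift mm [-62.9 386.9  58.5] turn [ 0.  -0.1  0.1] F [ 0.7  0.3 -0.4] w 0.0853
```

Emit:
{"method": "send_rows", "body": {
  "rows": [-0.01,0.06,0,0,0,0,1,-0.02,0.12,0,0,0,0,1,-0.03,0.18,0,0,0,0,1,-0.039,0.24,0.02,0,0,0,1,-0.049,0.3,0.05,0,0,0,1]
}}

```text
t: 34.35
ee_pos: [0.5961, 0.2605, 0.2121]
eef_rot: [-0.036, 0.999, 0.0, 0.0]
ft_force: [0.7, -0.7, -0.2]
grip_width: 0.0853
```

Emit:
{"method": "send_rows", "body": {
  "rows": [-0.008,0.045,0.03,0,0,0,1,-0.014,0.084,0.07,0,0,0,1,-0.014,0.084,0.08,0,0,0,1,-0.014,0.084,0.08,0,0,0,1]
}}

```text
t: 34.85
ee_pos: [0.6025, 0.342, 0.1304]
eef_rot: [-0.036, 0.999, -0.001, -0.002]
ft_force: [0.8, 0.0, 0.5]
grip_width: 0.0853
```

Run:
```python
from h import *
f=cam("wrist")
for p in packs(f):print("w",p)
go(.6034,.354,.01,94)
```

```text
w (0.6035, 0.3534, 0.13, 0.066, 4.2, 0.0269, array([334., 203.]))
t 34.9 pos [0.6039 0.342  0.1325] shift mm [ -0.5  12.1 122.5] turn [-0.1 -0.1  0. ] F [0.1 0.6 0.2] w 0.0854
```

Emit:
{"method": "send_rows", "body": {
  "rows": [0,0.012,0.03,0,0,0,1,0,0.012,0.07,0,0,0,1,0,0.012,0.1,0,0,0,1,0,0.012,0.12,0,0,0,1,0,0.012,0.12,0,0,0,1]
}}

```text
t: 35.52
ee_pos: [0.6028, 0.3538, 0.0124]
eef_rot: [-0.035, 0.999, -0.0, -0.001]
ft_force: [0.0, -0.4, 0.3]
grip_width: 0.0854
```

Run:
```python
from h import *
go(.6034,.3536,.0,94)
```

```text
t 35.52 pos [0.6028 0.3538 0.0124] shift mm [-0.6 -0.3 12.4] turn [-0.  -0.1  0. ] F [ 0.  -0.4  0.3] w 0.0854
```

Emit:
{"method": "send_rows", "body": {
  "rows": [0,0,0.006,0,0,0,1,0,0,0.01,0,0,0,1,0,0,0.01,0,0,0,-1,0,0,0.01,0,0,0,-1,0,0,0.01,0,0,0,-1]
}}

```text
t: 36.15
ee_pos: [0.6038, 0.3552, 0.004]
eef_rot: [-0.036, 0.999, 0.0, 0.001]
ft_force: [-0.6, -0.0, 3.4]
grip_width: 0.0647
```

Emit:
{"method": "send_rows", "body": {
  "rows": [0,0,0,0,0,0,-1,0,0,-0.05,0,0,0,-1,0,0,-0.11,0,0,0,-1,0,0,-0.17,0,0,0,-1,0,0,-0.25,0,0,0,-1]
}}

```text
t: 36.78
ee_pos: [0.6013, 0.3546, 0.2341]
eef_rot: [-0.036, 0.999, -0.001, -0.002]
ft_force: [1.0, 0.2, -5.3]
grip_width: 0.0651
```

Run:
```python
from h import *
go(.5425,-.338,.25,100.4)
```

```text
t 36.77 pos [0.6013 0.3546 0.2341] shift mm [ 108.  -686.7  -14.6] turn [-0.1 -0.3 -6.3] F [ 1.   0.2 -5.3] w 0.0651
```

Emit:
{"method": "send_rows", "body": {
  "rows": [0.009,-0.06,-0.015,0,0,-1.5,-1,0.019,-0.12,-0.02,0,0,-3,-1,0.028,-0.18,-0.02,0,0,-4.5,-1,0.038,-0.24,-0.02,0,0,-6.3,-1,0.047,-0.3,-0.02,0,0,-6.3,-1]
}}

```text
t: 37.4
ee_pos: [0.5756, 0.051, 0.2531]
eef_rot: [-0.091, 0.996, 0.001, -0.002]
ft_force: [0.6, -0.4, -4.1]
grip_width: 0.0649
```

Run:
```python
from h import *
go(.5425,-.338,.255,100.4)
```

```text
t 37.4 pos [0.5756 0.051  0.2531] shift mm [ 102.8 -376.6   -2.1] turn [ 0.1 -0.2  0. ] F [ 0.6 -0.4 -4.1] w 0.0649
```

Emit:
{"method": "send_rows", "body": {
  "rows": [0.016,-0.058,-0.004,0,0,0,-1,0.032,-0.116,-0.004,0,0,0,-1,0.048,-0.174,-0.004,0,0,0,-1,0.064,-0.232,-0.004,0,0,0,-1,0.08,-0.29,-0.004,0,0,0,-1]
}}

```text
t: 38.02
ee_pos: [0.5496, -0.248, 0.257]
eef_rot: [-0.09, 0.996, 0.002, -0.001]
ft_force: [1.2, -0.8, -3.8]
grip_width: 0.0649
```

Run:
```python
from h import *
go(.5425,-.338,.255,100.4)
```

```text
t 38.02 pos [ 0.5496 -0.248   0.257 ] shift mm [ 23.2 -87.2   1.8] turn [ 0.2 -0.1 -0. ] F [ 1.2 -0.8 -3.8] w 0.0649
```

Emit:
{"method": "send_rows", "body": {
  "rows": [0.012,-0.045,0,0,0,0,-1,0.022,-0.083,0,0,0,0,-1,0.023,-0.09,0,0,0,0,-1,0.023,-0.09,0,0,0,0,-1,0.023,-0.09,0,0,0,0,-1]
}}

```text
t: 38.65
ee_pos: [0.5446, -0.3381, 0.2585]
eef_rot: [-0.091, 0.996, 0.001, -0.001]
ft_force: [0.1, 0.6, -3.7]
grip_width: 0.0648
```

Run:
```python
from h import *
held()
go(.5425,-.338,.145,100.4)
```

```text
label z -0.0227 end x [0.0645 0.0648] label rect ((0.011692076921463013, -0.0003690626472234726), (0.04624076560139656, 0.04090428352355957), 0.06282980740070343)
t 38.7 pos [ 0.5448 -0.3382  0.2589] shift mm [  2.1   0.4 113.9] turn [ 0.1 -0.   0.1] F [-0.4 -0.3 -3.6] w 0.0648
```

Emit:
{"method": "send_rows", "body": {
  "rows": [0.002,0,0.03,0,0,0,-1,0.002,0,0.06,0,0,0,-1,0.002,0,0.09,0,0,0,-1,0.002,0,0.115,0,0,0,-1,0.002,0,0.115,0,0,0,-1]
}}

```text
t: 39.33
ee_pos: [0.5411, -0.3375, 0.1415]
eef_rot: [-0.091, 0.996, 0.002, -0.002]
ft_force: [-0.0, 0.3, -4.2]
grip_width: 0.0649
```

Run:
```python
from h import *
go(.542,-.3383,.119,100.4)
```

```text
t 39.33 pos [ 0.5411 -0.3375  0.1415] shift mm [-0.9 -1.1 22.5] turn [ 0.3 -0.2  0.1] F [-0.   0.3 -4.2] w 0.0649
```

Emit:
{"method": "send_rows", "body": {
  "rows": [-0.0005,0,0.01,0,0,0,-1,-0.0005,0,0.015,0,0,0,-1,-0.0005,0,0.018,0,0,0,-1,-0.0005,0,0.018,0,0,0,-1,-0.0005,0,0.018,0,0,0,-1]
}}

```text
t: 39.95
ee_pos: [0.5434, -0.3404, 0.1269]
eef_rot: [-0.09, 0.996, -0.0, 0.0]
ft_force: [-0.4, -0.4, -4.8]
grip_width: 0.0651
```

Run:
```python
from h import *
go(.542,-.3383,.119,100.4)
```

```text
t 39.95 pos [ 0.5434 -0.3404  0.1269] shift mm [1.  2.3 7.9] turn [-0.  0. -0.] F [-0.4 -0.4 -4.8] w 0.0651
```

Emit:
{"method": "send_rows", "body": {
  "rows": [0.001,0.002,0.003,0,0,0,-1,0.001,0.002,0.006,0,0,0,-1,0.001,0.002,0.006,0,0,0,-1,0.001,0.002,0.006,0,0,0,-1]
}}

```text
t: 40.45
ee_pos: [0.5418, -0.3383, 0.1204]
eef_rot: [-0.09, 0.996, 0.0, -0.0]
ft_force: [-0.1, -0.2, -3.9]
grip_width: 0.0648
```

Run:
```python
from h import *
go(.542,-.3383,.119,100.4)
```

```text
t 40.45 pos [ 0.5418 -0.3383  0.1204] shift mm [-0.2 -0.   1.4] turn [ 0. -0. -0.] F [-0.1 -0.2 -3.9] w 0.0648
```

Emit:
{"method": "send_rows", "body": {
  "rows": [0,0,0.002,0,0,0,-1,0,0,0.004,0,0,0,-1,0,0,0.004,0,0,0,-1]
}}

```text
t: 40.83
ee_pos: [0.5421, -0.3386, 0.1199]
eef_rot: [-0.09, 0.996, -0.0, -0.0]
ft_force: [-5.6, 4.0, 10.0]
grip_width: 0.0648
```

Emit:
{"method": "send_rows", "body": {
  "rows": [0,0,-0.004,0,0,0,-1,0,0,-0.004,0,0,0,1,0,0,-0.004,0,0,0,1,0,0,-0.004,0,0,0,1,0,0,-0.05,0,0,0,1]
}}

```text
t: 41.45
ee_pos: [0.5388, -0.336, 0.1617]
eef_rot: [-0.09, 0.996, 0.004, -0.004]
ft_force: [-0.3, -0.8, -0.2]
grip_width: 0.0853
```

Emit:
{"method": "send_rows", "body": {
  "rows": [0,0,-0.06,0,0,0,1,0,0,-0.1,0,0,0,1,0,0,-0.1,0,0,0,1,0,0,-0.1,0,0,0,1,0,0,-0.1,0,0,0,1]
}}

```text
t: 42.08
ee_pos: [0.5408, -0.3375, 0.2638]
eef_rot: [-0.09, 0.996, 0.002, -0.002]
ft_force: [0.1, 0.2, -0.4]
grip_width: 0.0849
```

Run:
```python
from h import *
f=cam("wrist");cv2.imwrite("pics/w8.png",f["color"])
for p in packs(f,.142):print("w",p)
f=cam("top")
for p in packs(f):print(p)
b=cloud(f);c=f["color"].astype(int)
blk=(c.max(-1)<80)&(b[...,2]>.14)&(b[...,2]<.19);blk[:, :395]=0;blk[:,430:]=0
v,u=np.nonzero(blk);print("grip",len(u),u.mean(),v.mean(),ray(f,u.mean(),v.mean(),.172))
go(.6,-.1366,.24,100.4)
```

```text
w (0.5424, -0.3388, 0.13, 0.065, 10.3, 0.1429, array([316., 197.]))
(0.3832, -0.1013, 0.065, 0.065, -89.1, 0.0224, array([386., 253.]))
(0.4164, 0.6288, 0.113, 0.075, 17.2, 0.0207, array([105., 236.]))
(0.7794, 0.0476, 0.129, 0.071, 88.7, 0.0283, array([328., 101.]))
grip 42 412.2142857142857 163.76190476190476 [ 0.60041576 -0.13659378  0.172     ]
t 42.17 pos [ 0.541  -0.3377  0.2642] shift mm [-94.3 187.1  24.5] turn [ 0.2 -0.1 -0. ] F [-0.1 -0.3  0.6] w 0.0856
```

View pics/w8.png

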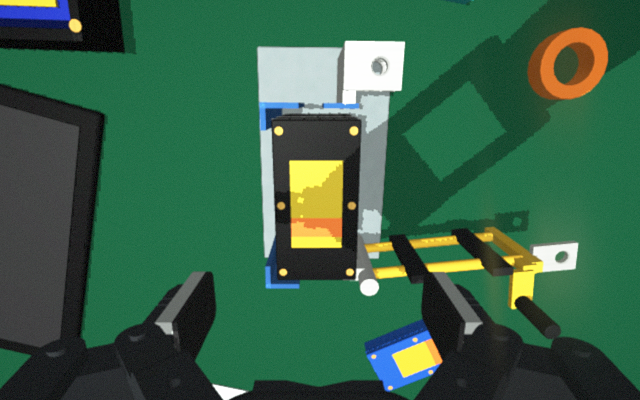

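Run:
```python
from h import *
f=cam("top");hole=ray(f,393.9,183.4,.11);h=np.array([.6098,-.2771]);d=hole[:2]-h;print(np.hypot(*d),np.degrees(np.arctan2(d[1],d[0])))
go(.6,-.1366,.25,3.8)
```

```text
0.1794726786303971 106.36416614858038
t 42.23 pos [ 0.5412 -0.3378  0.2646] shift mm [-94.1 187.3  14.8] turn [-0.  -0.2 96.6] F [0.7 0.9 0.5] w 0.0853
```

Emit:
{"method": "send_rows", "body": {
  "rows": [-0.019,0.038,0,0,0,10,1,-0.038,0.076,0,0,0,20,1,-0.056,0.112,0,0,0,30,1,-0.075,0.15,0,0,0,40,1,-0.09,0.18,0,0,0,50,1]
}}

```text
t: 42.85
ee_pos: [0.598, -0.1433, 0.2657]
eef_rot: [0.341, 0.94, 0.0, -0.001]
ft_force: [-0.6, 0.6, 0.1]
grip_width: 0.0848
```

Run:
```python
from h import *
go(.6,-.1366,.25,3.8)
```

```text
t 42.85 pos [ 0.598  -0.1433  0.2657] shift mm [ 2.7  6.4 15.7] turn [-0.  -0.1 46.3] F [-0.6  0.6  0.1] w 0.0848
```

Emit:
{"method": "send_rows", "body": {
  "rows": [0.001,0.003,0.005,0,0,10,1,0.003,0.006,0.01,0,0,20,1,0.003,0.006,0.015,0,0,30,1,0.003,0.006,0.015,0,0,40,1,0.003,0.006,0.015,0,0,46.3,1]
}}

```text
t: 43.48
ee_pos: [0.5991, -0.1383, 0.2505]
eef_rot: [0.683, 0.73, -0.0, -0.001]
ft_force: [-0.3, -0.5, 0.8]
grip_width: 0.0855
```

Emit:
{"method": "send_rows", "body": {
  "rows": [0,0,0,0,0,0,1,0,0,0,0,0,0,0.2]
}}

```text
t: 43.72
ee_pos: [0.5993, -0.1385, 0.2511]
eef_rot: [0.681, 0.732, -0.0, -0.0]
ft_force: [0.3, -0.0, 0.3]
grip_width: 0.0701
```

Run:
```python
from h import *
go(.6,-.1366,.145,3.8)
f=cam("wrist");cv2.imwrite("pics/w9.png",f["color"])
f=cam("top");cv2.imwrite("pics/t9.png",cv2.resize(f["color"][110:260,340:540],None,fx=4,fy=4))
```

```text
t 43.73 pos [ 0.5993 -0.1385  0.2511] shift mm [  1.8   0.9 106.1] turn [-0.  -0.   0.4] F [ 0.3 -0.   0.3] w 0.0701
```

View pics/w9.png

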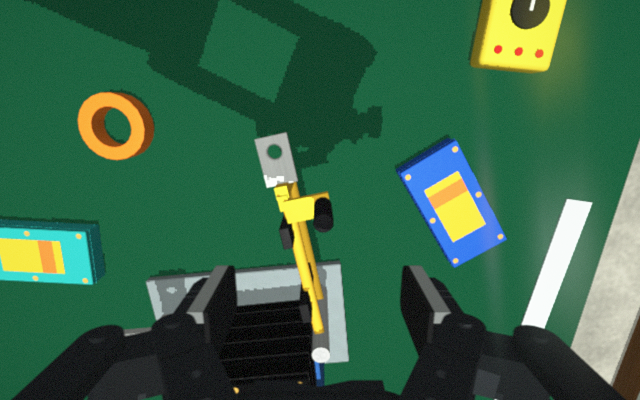

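Run:
```python
from h import *
f=cam("wrist");P=cloud(f);c=f["color"]
print(proj(f,[.6004,-.1366,.172]),proj(f,[.6004,-.1366,.128]),proj(f,[.6098,-.2771,.14]))
for v in range(198,232,4):print(v,[ (u,P[v,u].round(3).tolist()) for u in (318,323,328)])
m=(c.max(-1)<80)&(P[...,2]>.165)&(P[...,2]<.182);m[:150]=0;m[260:]=0;v,u=np.nonzero(m);print(len(u),u.mean(),v.mean(),P[v,u].mean(0),ray(f,u.mean(),v.mean(),.172))
```

```text
[319.79386242 215.81025957] [319.54872729 198.4864598 ] [318.58851824 359.3645856 ]
198 [(318, [0.599, -0.136, 0.13]), (323, [0.603, -0.134, 0.135]), (328, [0.607, -0.136, 0.128])]
202 [(318, [0.599, -0.135, 0.143]), (323, [0.603, -0.134, 0.145]), (328, [0.607, -0.135, 0.141])]
206 [(318, [0.599, -0.136, 0.152]), (323, [0.603, -0.134, 0.157]), (328, [0.606, -0.135, 0.152])]
210 [(318, [0.599, -0.135, 0.163]), (323, [0.602, -0.135, 0.165]), (328, [0.606, -0.135, 0.163])]
214 [(318, [0.599, -0.136, 0.171]), (323, [0.602, -0.135, 0.173]), (328, [0.606, -0.135, 0.171])]
218 [(318, [0.599, -0.138, 0.172]), (323, [0.594, -0.065, 0.395]), (328, [0.606, -0.138, 0.173])]
222 [(318, [0.599, -0.141, 0.173]), (323, [0.603, -0.141, 0.173]), (328, [0.606, -0.141, 0.172])]
226 [(318, [0.6, -0.144, 0.172]), (323, [0.603, -0.144, 0.172]), (328, [0.606, -0.143, 0.173])]
230 [(318, [0.6, -0.146, 0.173]), (323, [0.603, -0.146, 0.173]), (328, [0.607, -0.146, 0.172])]
371 322.97304582210245 220.544474393531 [ 0.60275329 -0.13976966  0.17193168] [ 0.60275073 -0.13974749  0.172     ]
```

Run:
```python
from h import *
go(.6025,-.1393,.145,3.8)
```

```text
t 43.88 pos [ 0.5994 -0.1386  0.2514] shift mm [ -1.    3.  106.4] turn [-0.  -0.   0.3] F [-0.2  0.5 -0.1] w 0.0517
```

Emit:
{"method": "send_rows", "body": {
  "rows": [-0.001,0.003,0.03,0,0,0,0.2,-0.001,0.003,0.06,0,0,0,0.2,-0.001,0.003,0.085,0,0,0,0.2,-0.001,0.003,0.106,0,0,0,0.2,-0.001,0.003,0.106,0,0,0,0.2],
  "force": 20
}}

```text
t: 44.5
ee_pos: [0.6009, -0.1388, 0.1432]
eef_rot: [0.681, 0.732, -0.001, -0.002]
ft_force: [0.6, -0.8, 0.4]
grip_width: 0.0516
```

Run:
```python
from h import *
go(.6025,-.1393,.145,3.8)
f=cam("wrist");cv2.imwrite("pics/w10.png",f["color"])
```

```text
t 44.5 pos [ 0.6009 -0.1388  0.1432] shift mm [-0.6  1.5 -1.8] turn [-0.2 -0.1  0.3] F [ 0.6 -0.8  0.4] w 0.0516
```

View pics/w10.png

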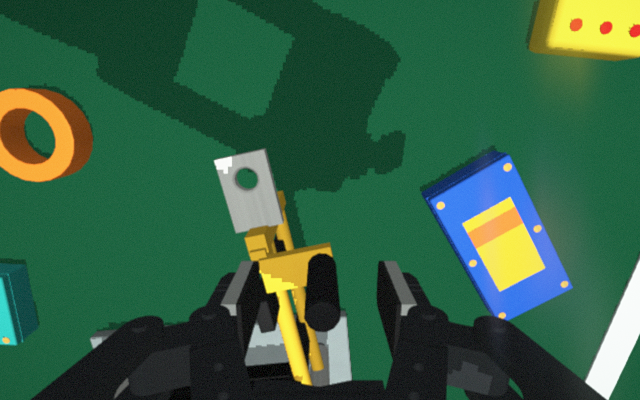

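Emit:
{"method": "send_rows", "body": {
  "rows": [0,0.0015,0,0,0,0,-0.3,0,0.0015,0,0,0,0,-1,0,0.0015,0,0,0,0,-1,0,0.0015,0,0,0,0,-1,0,0.0015,0,0,0,0,-1]
}}

```text
t: 45.18
ee_pos: [0.6049, -0.1396, 0.1471]
eef_rot: [0.682, 0.732, 0.0, 0.001]
ft_force: [-1.1, -0.2, 5.8]
grip_width: 0.0131
```

Emit:
{"method": "send_rows", "body": {
  "rows": [0,0,0,0,0,0,-1,0,0,0,0,0,0,-1]
}}

```text
t: 45.42
ee_pos: [0.6049, -0.1396, 0.1472]
eef_rot: [0.682, 0.732, 0.0, 0.001]
ft_force: [-0.8, 0.1, 5.2]
grip_width: 0.0131
```

Emit:
{"method": "send_rows", "body": {
  "rows": [-0.0002,-0.0075,-0.001,0,0,-3,-1,-0.001,-0.0145,-0.001,0,0,-6,-1,-0.003,-0.029,-0.001,0,0,-12,-1,-0.007,-0.0435,-0.001,0,0,-18,-1,-0.012,-0.057,-0.001,0,0,-24,-1]
}}

```text
t: 46.05
ee_pos: [0.5485, -0.1544, 0.1472]
eef_rot: [0.513, 0.858, 0.001, 0.001]
ft_force: [2.0, 1.3, 3.4]
grip_width: 0.0131
```

Run:
```python
from h import *
s=state();d=s["ee_pos"][:2]-[.6098,-.2771];print(np.hypot(*d),np.degrees(np.arctan2(d[1],d[0])))
go(.4687,-.2724,.145,88)
```

```text
0.13715046038916523 116.56285902513571
t 46.05 pos [ 0.5485 -0.1544  0.1472] shift mm [ -66.1 -126.1    1.8] turn [  0.1   0.1 -59.7] F [2.  1.3 3.4] w 0.0131
```

Emit:
{"method": "send_rows", "body": {
  "rows": [-0.001,-0.0145,0,0,0,-6,-1,-0.003,-0.0285,0,0,0,-12,-1,-0.007,-0.0425,0,0,0,-18,-1,-0.012,-0.056,0,0,0,-24,-1,-0.0185,-0.069,0,0,0,-30,-1]
}}

```text
t: 46.68
ee_pos: [0.4947, -0.2025, 0.1471]
eef_rot: [0.273, 0.962, 0.001, -0.002]
ft_force: [-3.0, 4.5, 7.7]
grip_width: 0.013
```

Run:
```python
from h import *
s=state();d=s["ee_pos"][:2]-[.6098,-.2771];print(np.hypot(*d),np.degrees(np.arctan2(d[1],d[0])))
go(.472,-.2723,.147,88)
f=cam("top");cv2.imwrite("pics/t10.png",cv2.resize(f["color"][110:260,340:540],None,fx=4,fy=4))
```

```text
0.13716571452541473 147.04994103545187
t 46.67 pos [ 0.4947 -0.2025  0.1471] shift mm [-17.4 -71.3  -0.1] turn [  0.2  -0.2 -29.7] F [-3.   4.5  7.7] w 0.013
```

View pics/t10.png

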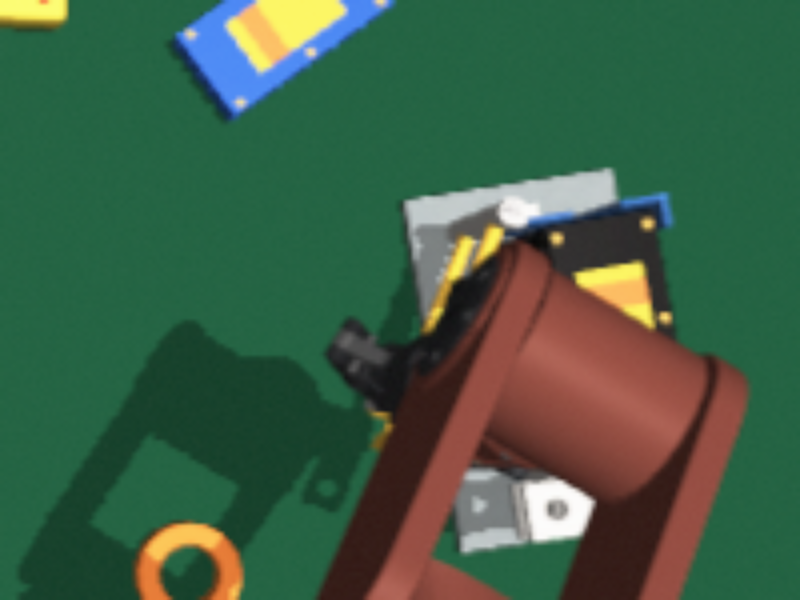

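Emit:
{"method": "send_rows", "body": {
  "rows": [-0.001,-0.0145,0,0,0,-6,-1,-0.003,-0.0285,0,0,0,-12,-1,-0.007,-0.0425,0,0,0,-18,-1,-0.011,-0.053,0,0,0,-23,-1,-0.0145,-0.062,0,0,0,-27,-1]
}}

```text
t: 47.35
ee_pos: [0.4727, -0.2638, 0.1471]
eef_rot: [0.042, 0.999, 0.001, -0.003]
ft_force: [-7.3, 2.6, 9.5]
grip_width: 0.0128
```

Run:
```python
from h import *
s=state();d=s["ee_pos"][:2]-[.6098,-.2771];print(np.hypot(*d),np.degrees(np.arctan2(d[1],d[0])))
go(.472,-.2723,.147,88)
```

```text
0.13770296936236778 174.47270135613684
t 47.35 pos [ 0.4727 -0.2638  0.1471] shift mm [ 0.  -8.5  0.1] turn [ 0.1 -0.4 -2.8] F [-7.3  2.6  9.5] w 0.0128
```

Emit:
{"method": "send_rows", "body": {
  "rows": [0.001,-0.004,0,0,0,-1.5,-1,0.001,-0.008,0,0,0,-3,-1,0.001,-0.01,0,0,0,-3,-1,0.001,-0.01,0,0,0,-3,-1]
}}

```text
t: 47.85
ee_pos: [0.4721, -0.2721, 0.1471]
eef_rot: [0.017, 1.0, 0.002, -0.002]
ft_force: [-5.2, 6.2, 8.5]
grip_width: 0.013
```

Emit:
{"method": "send_rows", "body": {
  "rows": [0,-0.002,0,0,0,0,-1,0,-0.003,0,0,0,0,-1,0,-0.003,0,0,0,0,-1]
}}

```text
t: 48.22
ee_pos: [0.472, -0.2721, 0.1471]
eef_rot: [0.017, 1.0, 0.005, -0.002]
ft_force: [-4.5, 13.1, 12.4]
grip_width: 0.0128
```

Run:
```python
from h import *
s=state();d=s["ee_pos"][:2]-[.6098,-.2771];print(np.hypot(*d),np.degrees(np.arctan2(d[1],d[0])))
go(.472,-.2723,.147,88)
f=cam("wrist");cv2.imwrite("pics/w11.png",f["color"])
f=cam("top");cv2.imwrite("pics/t11.png",cv2.resize(f["color"][110:260,340:540],None,fx=4,fy=4))
```

```text
0.13785810478047636 177.94065955515794
t 48.23 pos [ 0.472  -0.2721  0.1471] shift mm [ 0.  -0.2  0.1] turn [ 0.6 -0.3  0.1] F [-4.5 13.1 12.4] w 0.0128
```

View pics/w11.png

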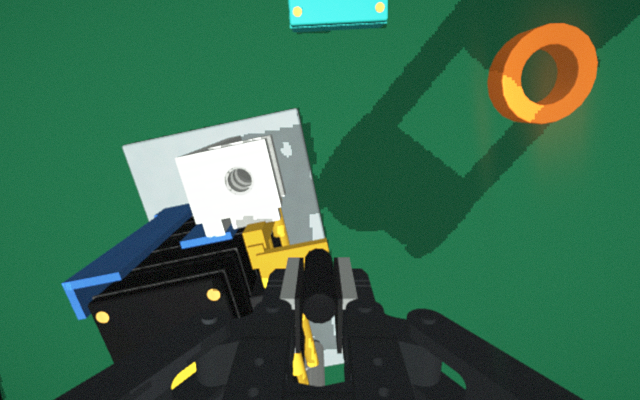

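View pics/t11.png

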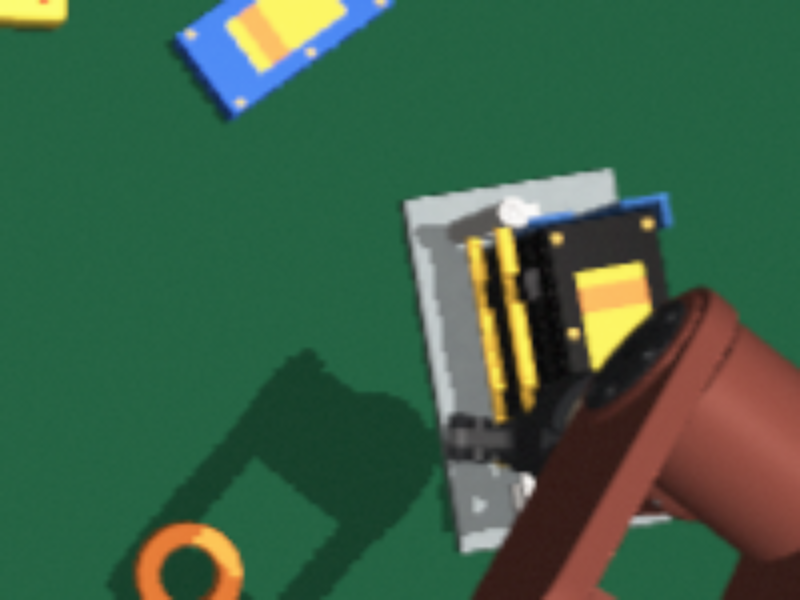

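Emit:
{"method": "send_rows", "body": {
  "rows": [0,0.003,0,0,0,0,-1,0,0.003,0,0,0,0,-0.3,0,0.003,0,0,0,0,-0.3,0,0.003,-0.002,0,0,0,-0.3,0,0.003,-0.03,0,0,0,-0.3]
}}

```text
t: 48.95
ee_pos: [0.4717, -0.2731, 0.1741]
eef_rot: [0.017, 1.0, 0.002, -0.002]
ft_force: [0.2, 0.4, -0.6]
grip_width: 0.0298
```

Emit:
{"method": "send_rows", "body": {
  "rows": [0,0,-0.05,0,0,0,-0.3,0,0,-0.1,0,0,0,0.2,0,0,-0.1,0,0,0,0.2,0,0,-0.1,0,0,0,0.2]
}}

```text
t: 49.45
ee_pos: [0.4733, -0.2742, 0.2762]
eef_rot: [0.017, 1.0, 0.0, -0.0]
ft_force: [-0.4, 0.6, -0.7]
grip_width: 0.0514
```

Run:
```python
from h import *
s=state();print(s["ee_pos"],s["ft_force"])
f=cam("wrist");cv2.imwrite("pics/w12.png",f["color"])
f=cam("top");c=f["color"].astype(int);b=cloud(f)[...,2]
hsv=cv2.cvtColor(f["color"],cv2.COLOR_BGR2HSV)
red=((hsv[...,0]<8)|(hsv[...,0]>172))&(hsv[...,1]>130)&(b>.06)&(b<.11);red[:, :250]=0; red[:,300:]=0
v,u=np.nonzero(red);print("pin",len(u),ray(f,u.mean(),v.mean(),.088))
```

```text
[ 0.4733366  -0.27422342  0.27623695] [-0.41150218  0.61097737 -0.7343972 ]
pin 30 [0.63752544 0.19174529 0.088     ]
```

View pics/w12.png

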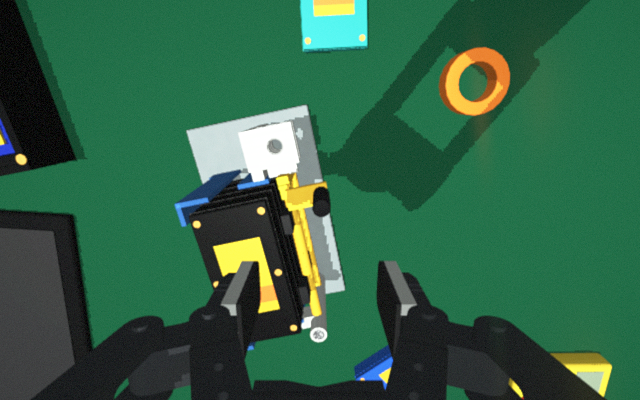

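```bash
cat >> h.py <<'E'
def hole(f,u0,v0,r=14,z=.12):
    g=cv2.cvtColor(f["color"],cv2.COLOR_BGR2GRAY)[v0-r:v0+r+1,u0-r:u0+r+1]
    m=(g<200).astype(np.uint8)
    n,l,st,ce=cv2.connectedComponentsWithStats(m)
    i=min(range(1,n),key=lambda i:np.hypot(*(ce[i]-r)) if st[i,4]>8 else 99)
    u,v=ce[i]+[u0-r,v0-r];return u,v,st[i],ray(f,u,v,z)
E
python3 - <<'E'
from h import *
f=cam("wrist");cv2.imwrite("pics/w13.png",cv2.resize(f["color"][110:190,220:330],None,fx=7,fy=7,interpolation=cv2.INTER_CUBIC))
print(hole(f,275,146))
g=cam("top");print(hole(g,479,237,5))
go(.6375,.1917,.2,90)
E
```

```text
(np.float64(273.1366459627329), np.float64(147.472049689441), array([  6,   9,  14,  14, 161], dtype=int32), array([ 0.43293687, -0.31001306,  0.12      ]))
(np.float64(478.90909090909093), np.float64(236.9090909090909), array([ 3,  3,  5,  5, 22], dtype=int32), array([ 0.43270636, -0.30934454,  0.12      ]))
t 49.65 pos [ 0.4726 -0.2736  0.2744] shift mm [-149.4  470.4   74.9] turn [ 0.1 -0.2 -1.9] F [-0.1  0.2  0.1] w 0.0511
```

View pics/w13.png

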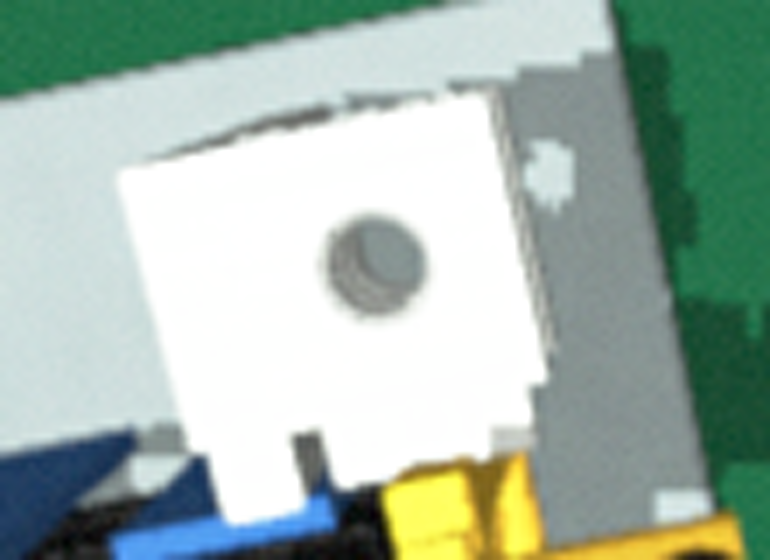

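Emit:
{"method": "send_rows", "body": {
  "rows": [-0.019,0.059,0,0,0,0,0.2,-0.037,0.118,0,0,0,0,0.2,-0.056,0.177,0,0,0,0,0.2,-0.075,0.236,0,0,0,0,0.2,-0.094,0.295,0,0,0,0,0.2]
}}

```text
t: 50.28
ee_pos: [0.5773, 0.0194, 0.2752]
eef_rot: [0.017, 1.0, -0.0, -0.001]
ft_force: [0.8, 0.1, 0.1]
grip_width: 0.0509
```

Run:
```python
from h import *
go(.6375,.1917,.2,88)
```

```text
t 50.27 pos [0.5773 0.0194 0.2752] shift mm [-54.5 174.2  75.1] turn [-0.  -0.1  0.1] F [0.8 0.1 0.1] w 0.0509
```

Emit:
{"method": "send_rows", "body": {
  "rows": [-0.018,0.058,0.02,0,0,0,0.2,-0.036,0.116,0.05,0,0,0,0.2,-0.054,0.172,0.07,0,0,0,0.2,-0.054,0.174,0.075,0,0,0,0.2,-0.054,0.174,0.075,0,0,0,0.2]
}}

```text
t: 50.9
ee_pos: [0.636, 0.1895, 0.1994]
eef_rot: [0.016, 1.0, -0.001, -0.002]
ft_force: [0.3, -0.3, 0.2]
grip_width: 0.0514
```

Emit:
{"method": "send_rows", "body": {
  "rows": [0,0,0,0,0,0,0.2,0,0,0,0,0,0,0.2]
}}

```text
t: 51.15
ee_pos: [0.6377, 0.1881, 0.2029]
eef_rot: [0.018, 1.0, 0.0, 0.001]
ft_force: [-0.7, 0.6, -0.2]
grip_width: 0.0511
```

Run:
```python
from h import *
go(.6375,.1917,.065,88)
f=cam("wrist");P=cloud(f);hsv=cv2.cvtColor(f["color"],cv2.COLOR_BGR2HSV)
red=((hsv[...,0]<8)|(hsv[...,0]>172))&(hsv[...,1]>130)&(P[...,2]>.083)&(P[...,2]<.1)&(abs(P[...,0]-.6375)<.03)
v,u=np.nonzero(red);print(len(u),u.mean(),v.mean(),ray(f,u.mean(),v.mean(),.09),np.median(P[v,u],0))
cv2.imwrite("pics/w14.png",f["color"])
```

```text
t 51.15 pos [0.6377 0.1881 0.2029] shift mm [  0.6   3.6 137.9] turn [ 0.   0.1 -0. ] F [-0.7  0.6 -0.2] w 0.0511
314 323.2738853503185 205.55414012738854 [0.63858646 0.19145603 0.09      ] [0.6383334  0.19143125 0.09045734]
```

View pics/w14.png

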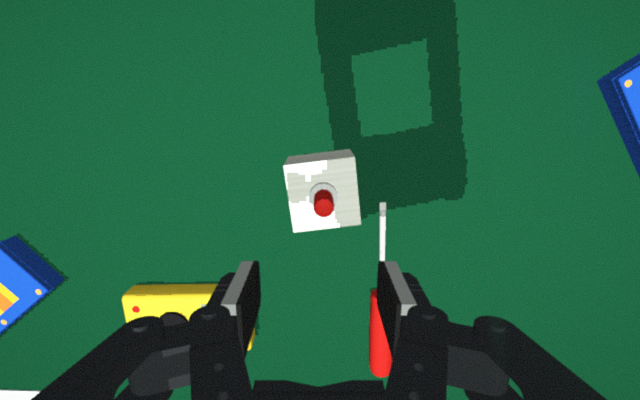

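Emit:
{"method": "send_rows", "body": {
  "rows": [0.0,0.0035,0.03,0,0,0,0.2,0.0,0.0035,0.06,0,0,0,0.2,0,0.0035,0.09,0,0,0,0.2,0,0.0035,0.12,0,0,0,0.2,0,0.0035,0.12,0,0,0,0.2]
}}

```text
t: 51.82
ee_pos: [0.6348, 0.1917, 0.0788]
eef_rot: [0.017, 1.0, -0.001, -0.003]
ft_force: [-0.4, -1.4, 0.2]
grip_width: 0.0513
```

Run:
```python
from h import *
go(.638,.1916,.063,88)
f=cam("wrist")
cv2.imwrite("pics/w15.png",f["color"])
```

```text
t 51.83 pos [0.6348 0.1917 0.0788] shift mm [-3.3 -0.  15.8] turn [-0.1 -0.3  0. ] F [-0.4 -1.4  0.2] w 0.0513
```

View pics/w15.png

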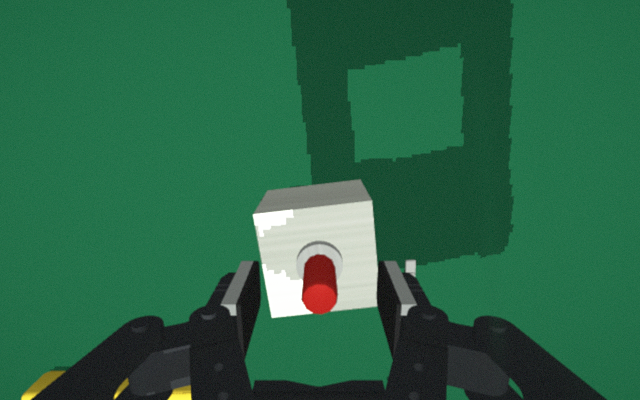

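Emit:
{"method": "send_rows", "body": {
  "rows": [-0.001,0.0,0.01,0,0,0,0.2,-0.001,0.0,0.016,0,0,0,0.0,-0.001,0,0.016,0,0,0,0.0,-0.001,0,0.016,0,0,0,0.0],
  "force": 60
}}

```text
t: 52.38
ee_pos: [0.6386, 0.1931, 0.0659]
eef_rot: [0.017, 1.0, 0.0, 0.0]
ft_force: [0.6, -0.2, -0.3]
grip_width: 0.0429
```

Run:
```python
from h import *
go(.638,.1916,.063,88)
```

```text
t 52.38 pos [0.6386 0.1931 0.0659] shift mm [ 0.5 -1.5  2.9] turn [0.  0.  0.1] F [ 0.6 -0.2 -0.3] w 0.0429
```

Emit:
{"method": "send_rows", "body": {
  "rows": [0,-0.0015,0.003,0,0,0,0,0,-0.0015,0.003,0,0,0,-1,0,-0.0015,0.003,0,0,0,-1,0,-0.0015,0.003,0,0,0,-1,0,-0.0015,0.003,0,0,0,-1]
}}

```text
t: 53.0
ee_pos: [0.6383, 0.1916, 0.0626]
eef_rot: [0.017, 1.0, -0.0, 0.0]
ft_force: [-0.3, -0.5, 0.1]
grip_width: 0.014
```

Run:
```python
from h import *
go(.638,.1916,.063,88)
```

```text
t 53.0 pos [0.6383 0.1916 0.0626] shift mm [ 0.3  0.  -0.4] turn [-0.   0.   0.1] F [-0.3 -0.5  0.1] w 0.014
```

Emit:
{"method": "send_rows", "body": {
  "rows": [0,0,-0.02,0,0,0,-1,0,0,-0.05,0,0,0,-1,0,0,-0.1,0,0,0,-1,0,0,-0.16,0,0,0,-1,0,0,-0.2,0,0,0,-1]
}}

```text
t: 53.62
ee_pos: [0.6392, 0.1917, 0.2681]
eef_rot: [0.017, 1.0, 0.0, 0.003]
ft_force: [0.7, -0.5, -0.8]
grip_width: 0.014
```

Run:
```python
from h import *
go(.4329,-.3098,.26,88)
```

```text
t 53.62 pos [0.6392 0.1917 0.2681] shift mm [ 189.4 -508.2    6.6] turn [0.1 0.3 0.1] F [ 0.7 -0.5 -0.8] w 0.014
```

Emit:
{"method": "send_rows", "body": {
  "rows": [0.02,-0.054,0,0,0,0,-1,0.04,-0.108,0,0,0,0,-1,0.06,-0.162,0,0,0,0,-1,0.08,-0.216,0,0,0,0,-1,0.1,-0.27,0,0,0,0,-1]
}}

```text
t: 54.25
ee_pos: [0.5283, -0.0765, 0.2642]
eef_rot: [0.017, 1.0, -0.0, 0.001]
ft_force: [1.2, -1.2, -0.5]
grip_width: 0.0139
```

Run:
```python
from h import *
go(.4329,-.3098,.25,88)
```

```text
t 54.25 pos [ 0.5283 -0.0765  0.2642] shift mm [  87.6 -236.4   14.2] turn [-0.   0.1  0.1] F [ 1.2 -1.2 -0.5] w 0.0139
```

Emit:
{"method": "send_rows", "body": {
  "rows": [0.02,-0.054,0,0,0,0,-1,0.04,-0.108,0,0,0,0,-1,0.06,-0.162,0,0,0,0,-1,0.078,-0.21,0,0,0,0,-1,0.087,-0.234,0,0,0,0,-1]
}}

```text
t: 54.88
ee_pos: [0.433, -0.3082, 0.2641]
eef_rot: [0.018, 1.0, -0.001, 0.0]
ft_force: [0.8, 0.0, -1.8]
grip_width: 0.0142
```

Emit:
{"method": "send_rows", "body": {
  "rows": [0,0,0,0,0,0,-1,0,0,0.02,0,0,0,-1,0,0,0.03,0,0,0,-1,0,0,0.03,0,0,0,-1,0,0,0.03,0,0,0,-1]
}}

```text
t: 55.5
ee_pos: [0.4349, -0.3056, 0.2333]
eef_rot: [0.016, 1.0, -0.0, 0.0]
ft_force: [0.2, -0.8, -0.4]
grip_width: 0.0139
```

Run:
```python
from h import *
go(.4329,-.3098,.21,88)
f=cam("wrist");cv2.imwrite("pics/w16.png",f["color"])
f=cam("side");cv2.imwrite("pics/s16.png",cv2.resize(f["color"][250:400,200:420],None,fx=3.6,fy=3.6,interpolation=cv2.INTER_CUBIC))
```

```text
t 55.5 pos [ 0.4349 -0.3056  0.2333] shift mm [ 1.9 -4.2 23.3] turn [-0.   0.   0.1] F [ 0.2 -0.8 -0.4] w 0.0139
```

View pics/w16.png

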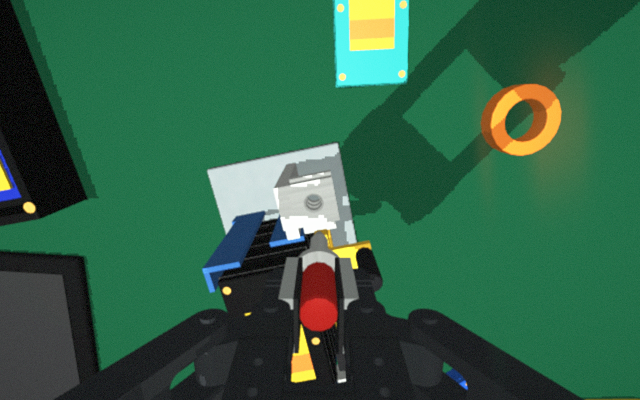

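View pics/s16.png

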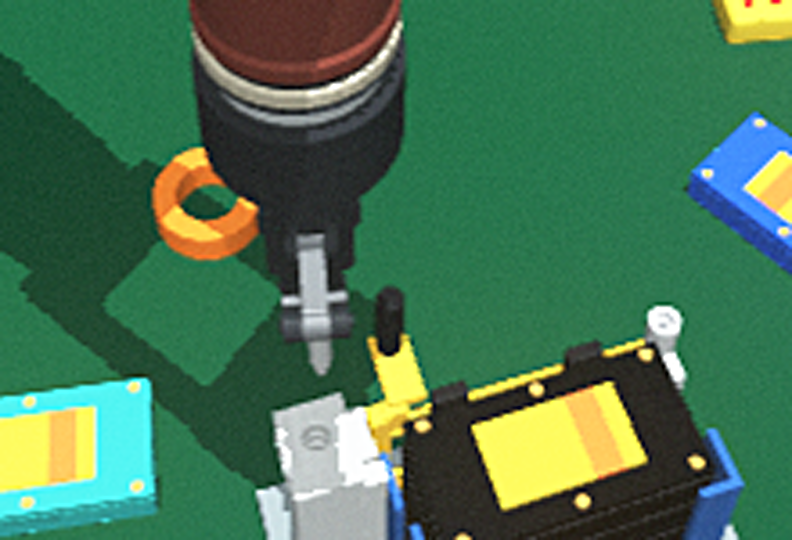

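Run:
```python
from h import *
f=cam("wrist");s=state()
c=f["color"][180:225,290:340];cv2.imwrite("pics/w17.png",cv2.resize(c,None,fx=12,fy=12,interpolation=cv2.INTER_CUBIC))
print(s["ee_pos"],ray(f,314,202,.12),ray(f,313,201.5,.12))
```

```text
[ 0.43490935 -0.30607254  0.23340821] [ 0.43288318 -0.30962083  0.12      ] [ 0.43246679 -0.31036032  0.12      ]
```

View pics/w17.png

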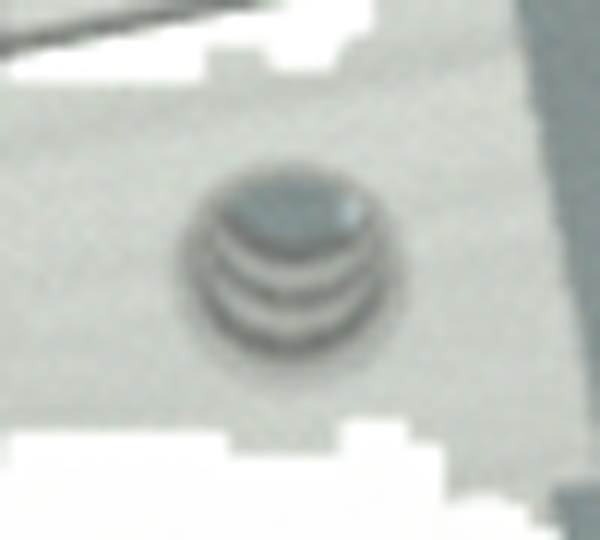

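Emit:
{"method": "send_rows", "body": {
  "rows": [0.002,-0.004,0.0,0,0,0,-1,0.002,-0.004,0.02,0,0,0,-1,0.002,-0.004,0.036,0,0,0,-1,0.002,-0.004,0.036,0,0,0,-1,0.002,-0.004,0.036,0,0,0,-1]
}}

```text
t: 56.28
ee_pos: [0.4324, -0.31, 0.1968]
eef_rot: [0.017, 1.0, -0.0, 0.0]
ft_force: [-0.6, 0.4, -0.9]
grip_width: 0.0141
```

Run:
```python
from h import *
go(.4329,-.3098,.17,88)
```

```text
t 56.27 pos [ 0.4324 -0.31    0.1968] shift mm [-0.4  0.3 26.8] turn [-0.   0.   0.1] F [-0.6  0.4 -0.9] w 0.0141
```

Run:
```python
from h import *
f=cam("side");cv2.imwrite("pics/s17.png",cv2.resize(f["color"][300:400,240:360],None,fx=6,fy=6,interpolation=cv2.INTER_CUBIC))
go(.4329,-.3098,.17,88)
```

```text
t 56.33 pos [ 0.4327 -0.3102  0.1972] shift mm [-0.2  0.5 27.2] turn [-0.   0.1  0.1] F [ 0.9  0.3 -1.2] w 0.0144
```

View pics/s17.png

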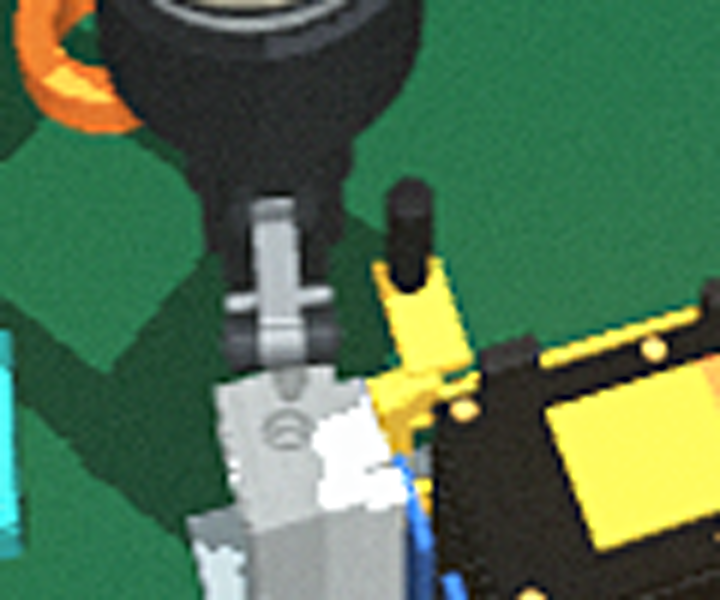

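Emit:
{"method": "send_rows", "body": {
  "rows": [0,0,0.008,0,0,0,-1,0,0,0.014,0,0,0,-1,0,0,0.02,0,0,0,-1,0,0,0.026,0,0,0,-1,0,0,0.03,0,0,0,-1]
}}

```text
t: 56.95
ee_pos: [0.4321, -0.3097, 0.1659]
eef_rot: [0.017, 1.0, 0.0, -0.0]
ft_force: [-1.0, -0.2, -1.5]
grip_width: 0.0139
```

Run:
```python
from h import *
go(.4329,-.3098,.1306,88)
```

```text
t 56.95 pos [ 0.4321 -0.3097  0.1659] shift mm [-0.8 -0.1 35.3] turn [ 0.  -0.   0.1] F [-1.  -0.2 -1.5] w 0.0139
```

Emit:
{"method": "send_rows", "body": {
  "rows": [-0.0005,0,0.006,0,0,0,-1,-0.0005,0,0.012,0,0,0,-1,-0.0005,0,0.018,0,0,0,-1,-0.0005,0,0.024,0,0,0,-1,-0.0005,0,0.028,0,0,0,-1]
}}

```text
t: 57.58
ee_pos: [0.4323, -0.3097, 0.138]
eef_rot: [0.017, 1.0, 0.0, -0.001]
ft_force: [-4.2, -0.7, 1.7]
grip_width: 0.0142
```

Run:
```python
from h import *
go(.4329,-.3098,.1306,88)
```

```text
t 57.58 pos [ 0.4323 -0.3097  0.138 ] shift mm [-0.6 -0.1  7.4] turn [ 0.  -0.1  0.1] F [-4.2 -0.7  1.7] w 0.0142
```

Emit:
{"method": "send_rows", "body": {
  "rows": [0.001,0,0.003,0,0,0,-1,0.001,0,0.006,0,0,0,-1,0.001,0,0.008,0,0,0,-1,0.001,0,0.008,0,0,0,-1]
}}

```text
t: 58.08
ee_pos: [0.432, -0.3098, 0.1305]
eef_rot: [0.017, 1.0, 0.0, 0.0]
ft_force: [-1.3, 1.1, 0.5]
grip_width: 0.0141
```

Emit:
{"method": "send_rows", "body": {
  "rows": [0,0,0.001,0,0,0,-1,0,0,0.002,0,0,0,-1,0,0,0.002,0,0,0,-1]
}}

```text
t: 58.45
ee_pos: [0.432, -0.3098, 0.1304]
eef_rot: [0.017, 1.0, 0.0, -0.0]
ft_force: [-5.8, 4.4, 9.6]
grip_width: 0.0141
```

Emit:
{"method": "send_rows", "body": {
  "rows": [0,0,-0.002,0,0,0,-1,0,0,-0.002,0,0,0,-0.2,0,0,-0.002,0,0,0,-0.2,0,0,-0.002,0,0,0,-0.2,0,0,-0.03,0,0,0,-0.2]
}}

```text
t: 59.08
ee_pos: [0.4301, -0.3083, 0.1561]
eef_rot: [0.017, 1.0, 0.002, -0.002]
ft_force: [0.2, -0.1, -0.2]
grip_width: 0.0342
```

Emit:
{"method": "send_rows", "body": {
  "rows": [0,0,-0.05,0,0,0,-0.2,0,0,-0.1,0,0,0,-0.2,0.03,0,-0.14,0,0,0,-0.2,0.03,0,-0.14,0,0,0,-0.2,0.03,0,-0.14,0,0,0,-0.2]
}}

```text
t: 59.7
ee_pos: [0.4017, -0.3086, 0.2979]
eef_rot: [0.017, 1.0, 0.0, 0.0]
ft_force: [-0.0, -0.9, -1.7]
grip_width: 0.0338
```

Run:
```python
from h import *
f=cam("wrist");P=cloud(f);cv2.imwrite("pics/w18.png",f["color"])
hsv=cv2.cvtColor(f["color"],cv2.COLOR_BGR2HSV)
red=((hsv[...,0]<8)|(hsv[...,0]>172))&(hsv[...,1]>130)&(P[...,2]>.12)&(P[...,2]<.2)
v,u=np.nonzero(red);q=P[v,u];print("pin top z",np.percentile(q[:,2],[50,90,98]),ray(f,u.mean(),v.mean(),.158))
f=cam("side");cv2.imwrite("pics/s18.png",cv2.resize(f["color"][250:400,200:420],None,fx=3.6,fy=3.6,interpolation=cv2.INTER_CUBIC))
for p in packs(cam("top")):print(p)
```

```text
pin top z [0.15794953 0.15929502 0.15978033] [ 0.43009946 -0.31029312  0.158     ]
(0.3832, -0.1013, 0.065, 0.065, -89.3, 0.0225, array([387., 253.]))
(0.4165, 0.6288, 0.113, 0.075, 17.2, 0.0207, array([105., 236.]))
(0.7788, 0.0475, 0.129, 0.071, -89.2, 0.0284, array([332., 101.]))
```

View pics/w18.png

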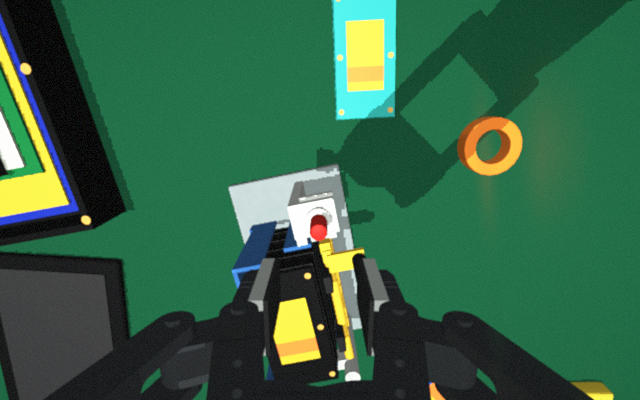

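View pics/s18.png

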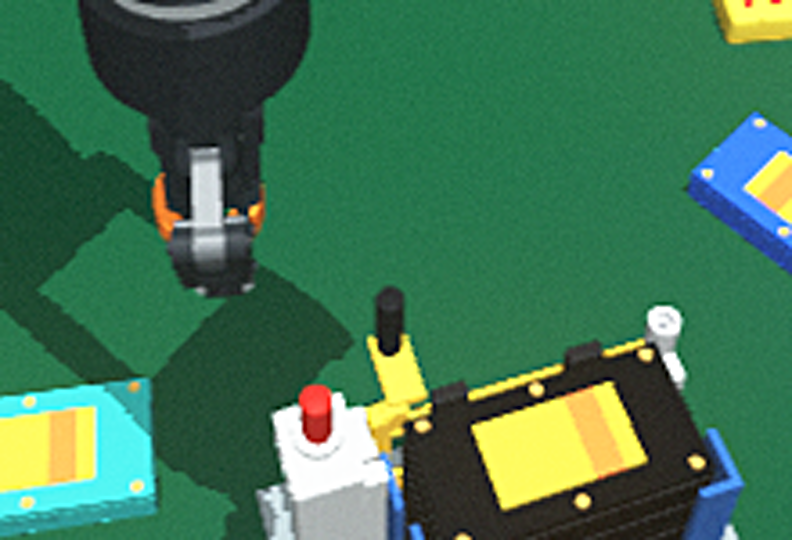

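Emit:
{"method": "send_rows", "body": {
  "rows": [0,0.05,0,0,0,0,-0.2,0,0.1,0,0,0,0,-0.2,0,0.1,0,0,0,0,-0.2,0,0.1,0,0,0,0,-0.2]
}}

```text
t: 60.35
ee_pos: [0.4052, -0.2089, 0.2976]
eef_rot: [0.016, 1.0, 0.0, -0.001]
ft_force: [0.6, 0.3, 0.4]
grip_width: 0.0342
```

Run:
```python
from h import *
f=cam("top");cv2.imwrite("pics/t19.png",f["color"])
for p in packs(f,.142):print(p)
s=state();print(s["t"],s["ft_force"].round(1))
```

```text
(0.5427, -0.3341, 0.13, 0.07, 10.4, 0.1421, array([493., 192.]))
60.4 [ 0.2  0.9 -0.7]
```

View pics/t19.png

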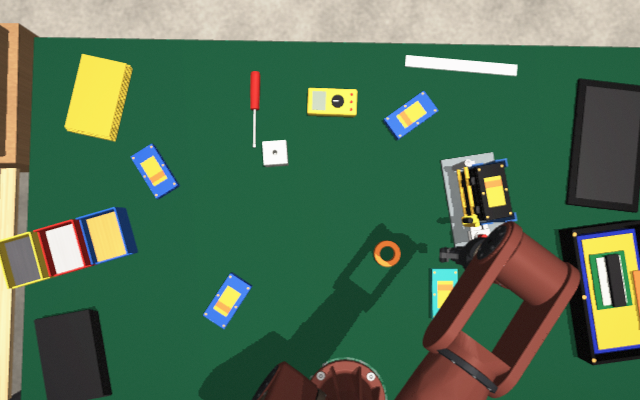

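The top view shows all five packs stacked, the gate shut and the pin out of its parking block. The large black box at (70, 355) is far too big to be a pack.

```bash
python3 -c "
from rig import *
print(hand_in())"
```

```text
the job is handed in; nothing more can be done
None
```

I stacked all five black packs label up in the cradle, swung the gate shut onto its stop, locked it with the pin, and handed the job in at about 60 s. `hand_in()` gives no verdict, so the checks below are my own.

- **Packs:** The wrist camera put the five pack centres within about 1 mm of each other, all at a yaw of 10.3–10.6°. The top of the stack is at 142–143 mm, against 142 mm expected. After the gate was shut, the top camera read the stack's centre about 4 mm further forward and its width as 70 mm instead of 66 mm. I took that to be the gate's foam merging with the pack outline, and did not look into it further.
- **Gate:** I pushed it until the force rose with no further movement. The holes in the fork and lug were lined up before the pin went in.
- **Pin:** It stopped moving at the expected height with about 10 N of push. Its head is at 158 mm, which is what a collar flat on the fork gives. The wrist camera placed the pin head about 2–3 mm from where I had measured the hole, about what the 2 mm calibration allows.
- **Everything else:** The tape and meter measured where they started, and the screwdriver and the blue and turquoise look-alikes looked unmoved in the last picture. No pack was seen to be knocked aside during the run.

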